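# Hook the draught-screen gate shut with the pole

## Robot

A 7-joint arm with a two-finger parallel gripper is mounted at the origin on a cart in front of the work surface, level with it; the furniture and walls round the work are solid. World frame = base frame: x ahead of the robot, y to its left, z up, the work surface at z = 0. Lengths are in m, angles in rad, forces in N, time in s.
With the tool pointing down it reaches from about 0.4 to 0.75 m from the base axis. Payload 19.5 kg.
Tool frame: the origin (TCP) lies midway between the tips of the shut fingers; the grasp point (between the pads) lies 19 mm behind it; z points along the fingers, y is the direction in which the jaws open and shut (so a half turn about z gives the same grasp; the last joint's range is limited). The gripper opens to 85 mm and grips with 20 to 120 N. Pads are 22 mm wide; open, the fingers measure 114 mm over their backs; the gripper's body (76 mm by 85 mm) begins 54 mm behind the grasp point. The pads swing forward as they close: fully open they stand 13 mm farther back than shut.
Start: joints at [-1.25, 0.707, -0.028, 1.485, 0.022, 0.951, -0.075], TCP at [0.204, 0.538, 0.198] pointing down, gripper open.
Joint ranges: [-2.71, 2.71], [-0.32, 2.16], [-1.57, 1.52], [0, 2.45], [-1.46, 4.6], [0, 2.02], [-2.83, 2.83]. Speed limits (rad/s): [1.89, 1.89, 2.57, 2.57, 3.01, 3.01, 3.01].

## Interface

Orientations are given as a unit quaternion [x, y, z, w].
In Python, from cell import observe, grab_frame, calibration, order gives the robot as it stands.
- The arm moves only by the shell command python3 -m creep 'ROWS'. ROWS is JSON, a list of rows, each a list of 3 entries, a list of its own where there are three numbers: the opening, from 0 (shut) to 1 (fully open), then the shift along the tool's x, y, z in mm, then the turn, a rotation vector about the tool's x, y, z in rad. A call has 1 to 10 rows; each row shifts and turns the commanded pose from where the row before left it, along the tool's axes as they then stand; what a row does not reach is not made up. A row lasts 1/8 s, in which the tool goes at most 62.5 mm and 10.7 degrees, less where a joint would pass 70% of its speed; a pose out of reach is approached as far as the arm can. A call is refused whole if a number of a shift passes 62.5 or a number of a turn 0.188, either way. A call with a gripper value outside its range is refused whole. The fingers move at their own pace and stop on an object; the grip force is fixed at half the most. Time passes only in rows, so rows that do not move let the fingers close. It gives the time, the measured TCP pose, the force and the opening at its end, in the units of the state.
- observe(): the state, without advancing time (a new reading comes with each control period).
- grab_frame(name): name is "scene" or "top" or "wrist"; returns (picture, depth): 384x512x3 uint8, blue, green, red; 384x512 float32, m along the optical axis (not along the pixel's ray), 0 where there is no reading.
- calibration(name): a dict with "camera_matrix" (3x3 intrinsics, pixels), "eye" and "orientation" of the camera in the world. Camera axes: x right, y down, z forward; pixel columns grow to the right and rows downward; lengths in m; the calibration is good to about 2 mm. A picture is of the moment at which its call begins: read the wrist's pose just before it. calibration takes no time and is no camera call; for the wrist camera it gives the pose at the moment of the call.
- order.hand_in(): hands the job in, once; it reports no verdict.
The state is a dict: "time": time; "joints": joint angles; "qd": joint speeds; "joint_torque": joint torques, N m; "tool_pos": TCP position; "tcp_rot": TCP orientation; "wrist_force": force on the tool from outside, world axes, zero at the start; "torque": the same for the moment, N m; "grip_width": opening from 0.0 (shut) to 1.0 (fully open).
Only numpy, scipy, OpenCV 4.12 (cv2) and the standard library are available. Lean on these libraries where they do the work, as an engineer would, in place of code of your own. Each camera call takes 0.05 s, during which the arm holds its last target.

## Task

The gate of the draught screen stands open towards the dish of loose dies. Take the hook pole from its rest, drop its pin into the orange ring eye on the gate, and with the pole alone draw the gate towards you until the spring catch takes it and it stays shut by itself, stopping at the click so that it is not forced. Then unhook and lay the pole back in the two cradles of its rest the way it lay, and leave everything else alone.

Things in the scene. Friction and masses are not known exactly. Their poses are not given: they have to be found in the camera images.
- pole: Loose hook pole, about 0.12 kg. Origin on its axis at the middle of the blue handle; x along the pole to the hooked end, z up. Handle 80 (x) x 20 (y) x 26 high, centred on the origin. Steel tail rod 8 thick, x -40 to -100, blue end ball 14. Steel shaft 8 thick, x +40 to +140; there a round pin, 7 thick, points down (-z) and ends 39.5 below the axis in a round tip.
- pin (a point): Point on the middle line of the pole's downward pin, 20 mm below the pole's axis and 140 mm ahead of the handle's middle (pole frame +140, 0, -20).
- pole_rest: Grey fixed rest, base 170x50x8, two V cradles (10 thick, sides at 45 degrees, 38 wide at the mouth, tips 83 high) at x=-58 and +58. Origin under the middle of the base, x along the pole, z up. The pole lies with its handle between the cradles (13 play each way), axis 70 above the origin, x along the rest's x, pin hanging down.
- screen: Fixed draught screen: two aluminium posts 22x22x204 at y=+113 and -122, clear side wings reaching 95 back. Origin on the worktop in the plane of the posts; x points through the gateway away from the robot, y left, z up. The gate hangs on a vertical hinge line at x=0, y=+100; shut, its free edge lies at y=-93, at the right post.
- gate (a joint): Hinge angle, rad: 0 = gate in the plane of the posts, grows as it swings away from the robot; starts 0.42 to 0.66. Caught, it rests between about -0.09 and 0.04. A stiff sprung hinge (about 2.5 N at the eye near 0) opens it again to about 0.4 if not caught. White frame with clear window, 8 mm thick, 22 to 202 mm above the worktop. More than 20 N from the pole bends it.
- eye (a point): Centre of the orange ring eye on the robot's side of the gate's top rail, near the free edge: a level ring, hole 17 mm wide, bar 6 mm thick, 29 mm outside, 198 mm above the worktop. Turning with the gate, it lies 165 mm from the hinge line along the gate and 24 mm out from the gate's middle plane towards the robot.
- dish: Bystander: clear round dish with lid, 62 mm wide, 14 high, standing behind the gateway (the gate swings over it). Origin at centre of underside.
- vial: Bystander: small upright vial with grey cap, 13 mm wide, 41 high. Origin at centre of underside.
- black_tweezers: Bystander: black tweezers lying flat, 118x18x10 mm. Origin at centre of underside.
- eyeglass: Bystander: small folding loupe, 52x30x16 mm. Origin at centre of underside.
- catch_spot (a point): Nominal place of the spring catch on the right post. The gate's edge must be pulled past a sprung nose here (load at the eye climbs to some 7 to 14 N, then a click and it drops), and meets a hard stop 6 mm past the nose. The real catch is screwed on in slotted holes and stands up to 12 mm nearer or farther along the screen's x: not measured, to be felt. Height 115 mm.

How it is judged:
By the outcome, as a careful person would: the job done as asked, in the order asked, and still so for the second after the job is handed in, with the robot touching nothing.
It also fails if it takes over 69 s, if anything falls off the work surface, if the arm or the gripper's body presses on something with over 40 N, if the wrist force passes 120 N, or if a joint passes its speed limit or range.

## Working session

There is one attempt and no reset: what is moved stays moved. The work goes in short steps, Python scripts to look and compute and a shell command to move; the robot and the scene stay as the last step left them, time stands still between calls to the robot, and variables do not carry over. Pictures are saved under pics/ and viewed, and the job is handed in when it is done.

```bash
mkdir -p pics; ls
python3 - <<'E'
from cell import observe, grab_frame, calibration
import cv2
s=observe();print(s)
for n in("scene","top"):
    p,d=grab_frame(n);cv2.imwrite(f"pics/{n}0.png",p);import numpy as np;np.save(f"pics/{n}0.npy",d);print(n,calibration(n))
E
```

```text
pics
{'time': 0.0, 'joints': array([-1.24970339,  0.70710408, -0.02761261,  1.48503692,  0.02201575,
        0.95086723, -0.07550141]), 'qd': array([-0.00114138, -0.00132197,  0.00084757,  0.00016738,  0.00029513,
       -0.00024412,  0.00075148]), 'joint_torque': array([ 1.88320914e-04, -8.83199644e+01,  1.23472787e+00, -2.36165518e+01,
        1.68995513e-02,  6.53928713e-03, -1.63853042e-05]), 'tool_pos': array([0.2039583 , 0.53727924, 0.19771797]), 'tcp_rot': array([ 1.80400720e-01,  9.83593041e-01, -5.51253364e-04, -7.49195501e-05]), 'wrist_force': array([ 0.59207175, -0.75551239,  0.39030603]), 'torque': array([-0.07882972, -0.0170942 , -0.05011374]), 'grip_width': 0.9984502733232092}
scene {'camera_matrix': array([[451.75768743,   0.        , 253.25204165],
       [  0.        , 451.75768743, 185.66652071],
       [  0.        ,   0.        ,   1.        ]]), 'eye': array([0.26373062, 0.55442546, 0.88353229]), 'orientation': array([-0.23901327,  0.916308  , -0.31113303,  0.08030284])}
top {'camera_matrix': array([[492.70770762,   0.        , 254.96721181],
       [  0.        , 492.70770762, 189.05136136],
       [  0.        ,   0.        ,   1.        ]]), 'eye': array([0.43365396, 0.05602104, 1.25781593]), 'orientation': array([-0.69950665,  0.71258999, -0.04421089,  0.03084395])}
```

View pics/scene0.png

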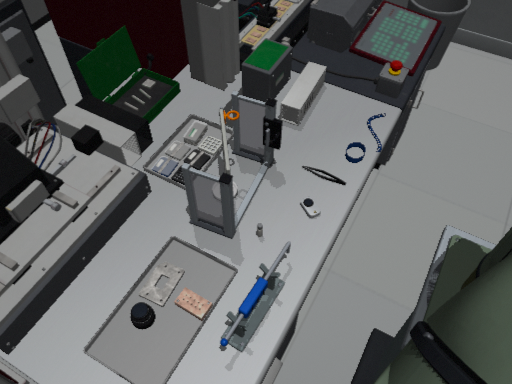

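View pics/top0.png

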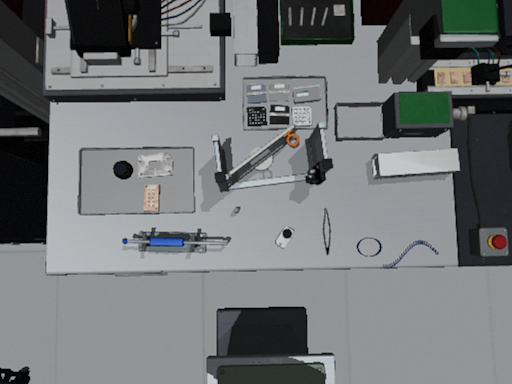

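The top view shows the pole with its ball at (125,241) and hooked end at about (228,239). The orange eye is at (293,140) and the gate runs from the left post (222,180) to the eye. I'll measure these next.

```bash
cat > h.py <<'E'
import numpy as np,cv2
from scipy.spatial.transform import Rotation as R
from cell import observe, grab_frame, calibration
def rays(cal,uv):
    K=cal["camera_matrix"];uv=np.atleast_2d(uv).astype(float)
    d=np.c_[(uv[:,0]-K[0,2])/K[0,0],(uv[:,1]-K[1,2])/K[1,1],np.ones(len(uv))]
    return R.from_quat(cal["orientation"]).apply(d)
def onplane(cal,uv,z):
    r=rays(cal,uv);e=cal["eye"];return e+r*((z-e[2])/r[:,2])[:,None]
def project(cal,P):
    K=cal["camera_matrix"];p=R.from_quat(cal["orientation"]).inv().apply(np.atleast_2d(P)-cal["eye"])
    return np.c_[p[:,0]/p[:,2]*K[0,0]+K[0,2],p[:,1]/p[:,2]*K[1,1]+K[1,2]]
def masks(p):
    h=cv2.cvtColor(p,cv2.COLOR_BGR2HSV)
    return dict(blue=cv2.inRange(h,(108,150,90),(125,255,255)),orange=cv2.inRange(h,(5,170,150),(20,255,255)))
E
python3 - <<'E'
from h import *
for n in("top","scene"):
    p=cv2.imread(f"pics/{n}0.png");d=np.load(f"pics/{n}0.npy");c=calibration(n)
    for k,m in masks(p).items():
        N,l,st,ce=cv2.connectedComponentsWithStats(m)
        for i in range(1,N):
            if st[i,4]>8:
                uv=ce[i];z={'blue':.07,'orange':.198}[k]
                print(n,k,st[i],ce[i].round(1),onplane(c,uv,z).round(4))
    y0,y1,x0,x1=dict(top=(110,260,100,350),scene=(90,350,170,350))[n]
    f=3 if n=="top" else 2
    cv2.imwrite(f"pics/{n}0c.png",cv2.resize(p[y0:y1,x0:x1],None,fx=f,fy=f,interpolation=cv2.INTER_CUBIC))
E
```

```text
top blue [149 237  34   9 265] [165.8 241.5] [[0.4378 0.2478 0.07  ]]
top blue [123 239   4   4  16] [124.5 240.5] [[0.4421 0.3461 0.07  ]]
top orange [284 130  15  16  74] [291.4 138.2] [[ 0.657  -0.0472  0.198 ]]
scene blue [239 277  29  37 384] [252.9 295.2] [[0.4388 0.2402 0.07  ]]
scene blue [221 338   7   8  40] [223.8 341.7] [[0.441 0.343 0.07 ]]
scene orange [224 111  15   8  58] [230.5 114.6] [[ 0.6575 -0.0508  0.198 ]]
```

View pics/top0c.png

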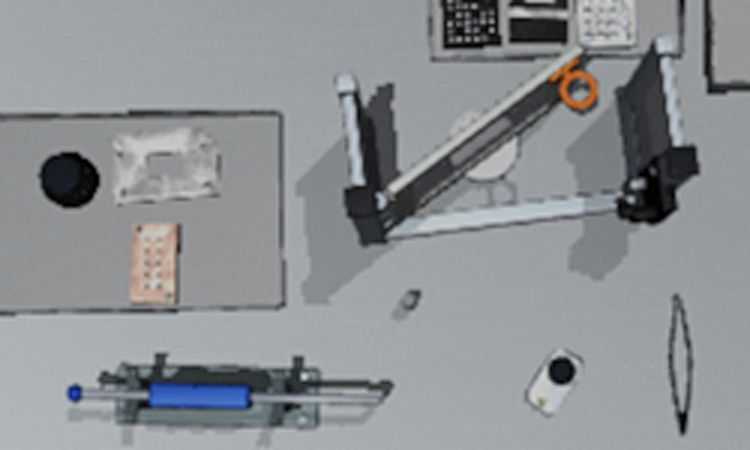

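View pics/scene0c.png

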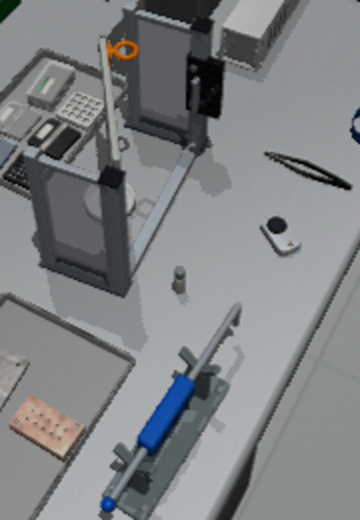

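```bash
cat >> h.py <<'E'
def tri(obs):
    A=np.zeros((3,3));b=np.zeros(3)
    for c,uv in obs:
        r=rays(c,uv)[0];r/=np.linalg.norm(r);M=np.eye(3)-np.outer(r,r);A+=M;b+=M@c["eye"]
    return np.linalg.solve(A,b)
def plan(target,yaw_y=None,pos=None):
    """tool-frame shift (mm) from measured pose to target, then turn about tool so tool z down and tool y azimuth=yaw_y (deg)"""
    s=observe();Rt=R.from_quat(s["tcp_rot"]);p=s["tool_pos"]
    print("shift mm",(Rt.inv().apply(np.array(target)-p)*1000).round(1))
    if yaw_y is not None:
        a=np.radians(yaw_y);y=np.array([np.cos(a),np.sin(a),0]);z=np.array([0,0,-1.]);x=np.cross(y,z)
        print("turn",(Rt.inv()*R.from_matrix(np.c_[x,y,z])).as_rotvec().round(3))
def st():
    s=observe();Rt=R.from_quat(s["tcp_rot"]).as_matrix()
    print("t",round(s["time"],2),"p",(s["tool_pos"]*1000).round(1),"yaz",np.degrees(np.arctan2(Rt[1,1],Rt[0,1])).round(1),"z",Rt[:,2].round(3),"F",s["wrist_force"].round(2),"g",round(s["grip_width"],3),"j",s["joints"].round(2))
E
python3 - <<'E'
from h import *
ct,cs=calibration("top"),calibration("scene")
print("ball",tri([(ct,(124.5,240.5)),(cs,(223.8,341.7))]),"handle",tri([(ct,(165.8,241.5)),(cs,(252.9,295.2))]))
print("handle z=.08",onplane(ct,(165.8,241.5),.08),onplane(cs,(252.9,295.2),.08))
# ring
for n,c in(("top",ct),("scene",cs)):
    m=masks(cv2.imread(f"pics/{n}0.png"))["orange"]
    ys,xs=np.nonzero(m);print(n);
    for y in range(ys.min(),ys.max()+1):print(y,''.join('#' if v else '.' for v in m[y,xs.min():xs.max()+1]), xs.min())
print("posts z.204",onplane(ct,[(100+365/3,110+203/3),(100+650/3,110+200/3)],.204))
plan([.438,.246,.25],-2.5);st()
E
```

```text
ball [0.44104111 0.34454459 0.07462787] handle [0.43686689 0.24541816 0.08297372]
handle z=.08 [[0.43774408 0.24624252 0.08      ]] [[0.4366278  0.24395636 0.08      ]]
top
130 .......#....... 284
131 ......#........ 284
132 ....##......... 284
133 ...##.......... 284
134 ..#########.... 284
135 ##..#########.. 284
136 #...###.....##. 284
137 ...###......##. 284
138 ...##........## 284
139 ...##........## 284
140 ...##........## 284
141 ...##........## 284
142 ....##......##. 284
143 ....##.....###. 284
144 .....########.. 284
145 .......####.... 284
scene
111 #.....#######.. 224
112 #...###....###. 224
113 ##.##........## 224
114 #####........## 224
115 #####........## 224
116 ##.##........## 224
117 ##..###....###. 224
118 .#...########.. 224
posts z.204 [[ 0.57172807  0.10622293  0.204     ]
 [ 0.57038849 -0.09894742  0.204     ]]
shift mm [-322.2 -189.4  -52. ]
turn [-1.000e-03  1.000e-03  1.252e+00]
t 0.1 p [204.  537.3 197.8] yaz 69.2 z [-0.    -0.001 -1.   ] F [-0.17  0.05  0.91] g 1.0 j [-1.25  0.71 -0.03  1.48  0.02  0.95 -0.08]
```

```bash
python3 -m creep '[[1,[-40,-24,-6.5],[0,0,0]],[1,[-40,-24,-6.5],[0,0,0]],[1,[-40,-24,-6.5],[0,0,0]],[1,[-40,-24,-6.5],[0,0,0]],[1,[-40,-24,-6.5],[0,0,0]],[1,[-40,-24,-6.5],[0,0,0]],[1,[-41,-23,-6.5],[0,0,0]],[1,[-41,-22,-6.5],[0,0,0]]]'
python3 -m creep '[[1,[0,0,0],[0,0,0.179]],[1,[0,0,0],[0,0,0.179]],[1,[0,0,0],[0,0,0.179]],[1,[0,0,0],[0,0,0.179]],[1,[0,0,0],[0,0,0.179]],[1,[0,0,0],[0,0,0.179]],[1,[0,0,0],[0,0,0.178]],[1,[0,0,0],[0,0,0]]]'
python3 - <<'E'
from h import *
st();c=calibration("wrist");p,d=grab_frame("wrist");cv2.imwrite("pics/w1.png",p);np.save("pics/w1.npy",d);print(c)
p,d=grab_frame("top");cv2.imwrite("pics/t1.png",p)
E
```

```text
time: 1.1
tool_pos: [0.4388, 0.2452, 0.2503]
tcp_rot: [0.18, 0.984, -0.0, -0.0]
wrist_force: [-0.6, 0.1, 0.4]
grip_width: 0.996
time: 2.1
tool_pos: [0.4378, 0.2467, 0.25]
tcp_rot: [0.722, 0.692, -0.0, 0.0]
wrist_force: [-0.1, -0.5, -1.3]
grip_width: 0.996
t 2.1 p [437.8 246.7 250. ] yaz -2.5 z [-0.    -0.001 -1.   ] F [-0.1  -0.47 -1.27] g 0.996 j [-0.75  0.55  0.31  1.66 -0.19  0.96 -0.42]
{'camera_matrix': array([[341.70956721,   0.        , 255.34177854],
       [  0.        , 341.70956721, 192.10982336],
       [  0.        ,   0.        ,   1.        ]]), 'eye': array([0.44151829, 0.32483988, 0.42532535]), 'orientation': array([ 0.98752982, -0.02161462, -0.00431983,  0.15588136])}
```

View pics/w1.png

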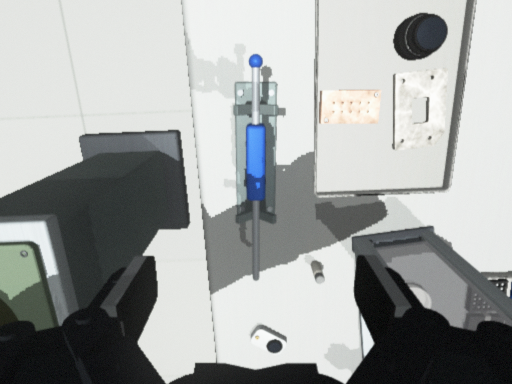

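The wrist view shows the pole running straight down the picture: ball at (256,61), handle rows 124 to 200, hooked end at about (256,279).

Run:
```python
from h import *
c=calibration("wrist");p=cv2.imread("pics/w1.png")
m=masks(p)["blue"]
N,l,st_,ce=cv2.connectedComponentsWithStats(m)
for i in range(1,N):
    if st_[i,4]>8: print(st_[i],ce[i].round(1))
for y in (124,130,150,165,180,195,200):
    xs=np.nonzero(p[y,230:280,0].astype(int)-p[y,230:280,2]>70)[0]+230;print(y,xs.min() if len(xs) else 0,xs.max() if len(xs) else 0)
for y in(90,100,110,220,240,260,275,280): print(y,[int(v) for v in p[y,246:268].sum(1)])
print(onplane(c,[(256,124),(256,200),(256,61),(255.5,275)],.083))
print("axis",onplane(c,[(256,61),(256,150),(255.7,240),(255.7,275)],.07))
```

```text
[250  55  12  12 113] [255.1  60.7]
[246 125  19  75 981] [256.1 167.3]
124 0 0
130 246 264
150 246 264
165 247 264
180 248 263
195 248 263
200 0 0
90 [558, 556, 564, 552, 556, 550, 498, 563, 625, 682, 614, 533, 460, 449, 611, 583, 359, 311, 318, 318, 318, 312]
100 [531, 488, 480, 482, 481, 468, 497, 567, 629, 673, 608, 519, 442, 401, 425, 273, 248, 288, 300, 315, 334, 410]
110 [340, 349, 349, 349, 348, 427, 504, 571, 617, 675, 614, 542, 491, 399, 427, 445, 444, 444, 442, 437, 445, 436]
220 [273, 281, 317, 336, 337, 351, 306, 294, 329, 362, 368, 351, 324, 323, 363, 345, 302, 283, 266, 238, 230, 215]
240 [277, 303, 361, 382, 378, 363, 312, 294, 323, 358, 379, 346, 326, 322, 376, 389, 378, 380, 379, 374, 386, 377]
260 [388, 387, 386, 369, 381, 367, 321, 302, 335, 356, 371, 346, 323, 327, 376, 384, 381, 383, 378, 389, 385, 378]
275 [590, 575, 575, 578, 623, 682, 566, 346, 339, 364, 367, 356, 392, 568, 699, 708, 708, 708, 711, 706, 708, 711]
280 [711, 713, 711, 709, 712, 713, 705, 655, 575, 512, 509, 579, 663, 707, 710, 709, 703, 710, 709, 708, 709, 712]
[[0.43976361 0.28481776 0.083     ]
 [0.43656964 0.20525067 0.083     ]
 [0.44210136 0.34305488 0.083     ]
 [0.43235781 0.11457509 0.083     ]]
axis [[0.44213038 0.34375102 0.07      ]
 [0.43862135 0.25633534 0.07      ]
 [0.43409985 0.15226281 0.07      ]
 [0.43225403 0.10658828 0.07      ]]
```

```bash
python3 -m creep '[[1,[-1.7,0.5,40],[0,0,0]],[1,[0,0,40],[0,0,0]],[1,[0,0,40],[0,0,0]],[1,[0,0,40],[0,0,0]],[1,[0,0,20],[0,0,0]],[1,[0,0,21],[0,0,0]],[1,[0,0,0],[0,0,0]]]'
python3 -c "
from h import *
st();p,d=grab_frame('wrist');cv2.imwrite('pics/w2.png',p)"
```

```text
time: 3.08
tool_pos: [0.4379, 0.2445, 0.0484]
tcp_rot: [0.722, 0.692, -0.001, -0.0]
wrist_force: [0.2, 0.4, 0.5]
grip_width: 1.003
t 3.08 p [437.9 244.5  48.4] yaz -2.4 z [-0.002 -0.001 -1.   ] F [0.19 0.35 0.53] g 1.003 j [-0.66  0.86  0.16  1.9  -0.31  0.41 -0.31]
```

View pics/w2.png

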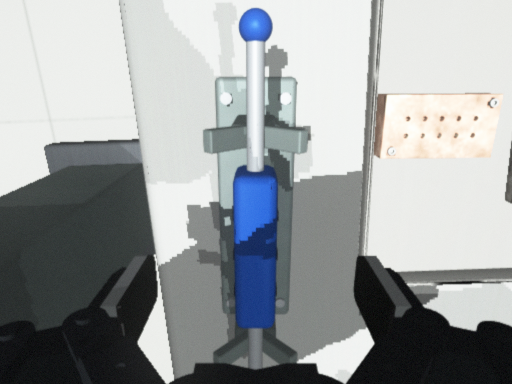

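The handle is centred between the open fingers (columns 235–277, finger tips at about 155 and 355) and sits clear of both cradles. I'll close the gripper.

```bash
python3 -m creep '[[0,[0,0,0],[0,0,0]],[0,[0,0,0],[0,0,0]],[0,[0,0,0],[0,0,0]],[0,[0,0,0],[0,0,0]],[0,[0,0,0],[0,0,0]],[0,[0,0,0],[0,0,0]]]'
python3 -c "
from h import *
st();p,d=grab_frame('wrist');cv2.imwrite('pics/w3.png',p)"
```

```text
time: 3.88
tool_pos: [0.4398, 0.2451, 0.0505]
tcp_rot: [0.723, 0.691, 0.002, 0.001]
wrist_force: [0.3, -2.2, 29.6]
grip_width: 0.012
t 3.88 p [439.8 245.1  50.5] yaz -2.5 z [ 0.003  0.001 -1.   ] F [ 0.3  -2.23 29.64] g 0.012 j [-0.66  0.85  0.16  1.9  -0.31  0.41 -0.31]
```

View pics/w3.png

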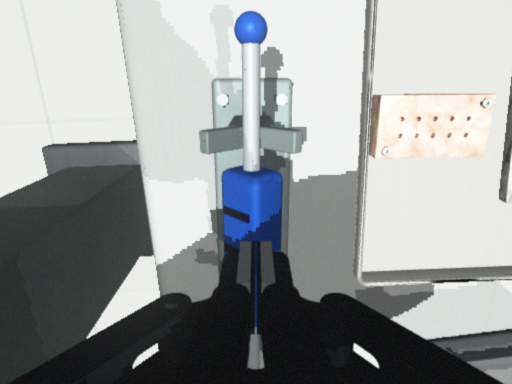

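The gripper shut completely (0.012) and the wrist feels 30 N upward, so the grip failed. I'll look from other views before moving anything.

Run:
```python
from h import *
c=calibration("wrist");p,d=grab_frame("wrist");np.save("pics/w4.npy",d)
def P(uv): 
    u,v=uv; r=rays(c,uv)[0]; return (c["eye"]+r*d[int(v),int(u)]).round(4)
for uv in [(250,28),(252,100),(251,150),(252,172),(240,190),(265,190),(240,220),(265,220),(252,235),(228,230),(278,230),(300,138),(205,140),(256,300),(256,320),(222,88)]: print(uv,P(uv),p[uv[1],uv[0]])
for n,(y0,y1,x0,x1) in dict(scene=(220,360,190,330),top=(190,290,100,260)).items():
    p,d=grab_frame(n);cv2.imwrite(f"pics/{n}4c.png",cv2.resize(p[y0:y1,x0:x1],None,fx=4,fy=4,interpolation=cv2.INTER_CUBIC))
```

```text
(250, 28) [0.4421 0.3435 0.0764] [252 185 116]
(252, 100) [0.4415 0.3156 0.0735] [247 245 243]
(251, 150) [0.44   0.294  0.0741] [248 246 244]
(252, 172) [0.4399 0.2839 0.0744] [109  66  50]
(240, 190) [0.4342 0.2767 0.0782] [195  91  44]
(265, 190) [0.4454 0.2773 0.0816] [170  79  37]
(240, 220) [0.4334 0.2628 0.08  ] [134  63  37]
(265, 220) [0.4449 0.2628 0.0812] [164  71  33]
(252, 235) [0.4387 0.2565 0.0832] [89 41 22]
(228, 230) [0.4266 0.2543 0.0716] [190  89  46]
(278, 230) [0.451  0.2548 0.0751] [87 39 22]
(300, 138) [0.4614 0.2992 0.0791] [147 149 135]
(205, 140) [0.421  0.3007 0.082 ] [150 150 138]
(256, 300) [0.4389 0.2221 0.0838] [89 45 25]
(256, 320) [0.4384 0.2106 0.084 ] [83 36 14]
(222, 88) [0.4228 0.3204 0.0072] [208 210 192]
```

View pics/scene4c.png

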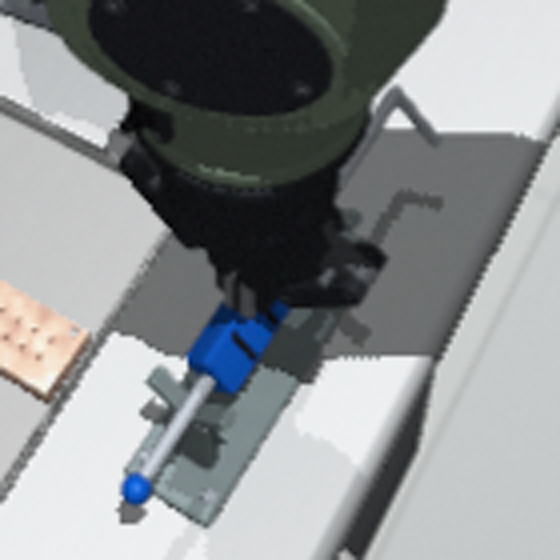

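View pics/top4c.png

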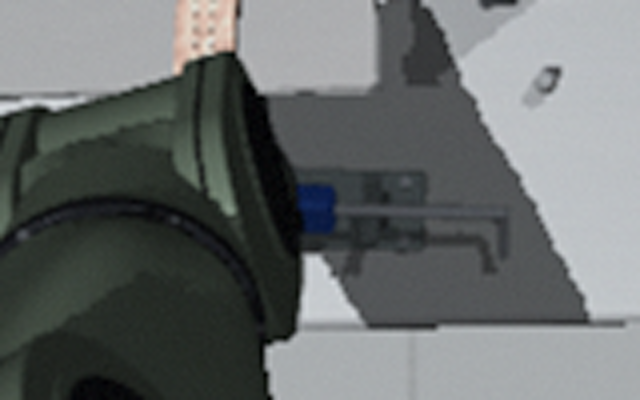

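Run:
```python
from h import *
c=calibration("wrist");d=np.load("pics/w4.npy");st();print(c["eye"])
def P(uv): 
    u,v=uv; r=rays(c,uv)[0]; return (c["eye"]+r*d[int(v),int(u)]).round(4), d[v,u].round(3)
for uv in [(246,250),(266,250),(246,270),(266,270),(240,246),(270,246),(245,300),(265,300),(256,345),(256,360),(220,310),(290,310)]: print(uv,P(uv))
```

```text
t 4.08 p [439.8 245.1  50.5] yaz -2.5 z [ 0.003  0.001 -1.   ] F [-0.22 -2.36 29.52] g 0.011 j [-0.66  0.85  0.16  1.9  -0.31  0.41 -0.31]
[0.44300434 0.32287408 0.2260396 ]
(246, 250) (array([0.4362, 0.256 , 0.0968]), np.float32(0.144))
(266, 250) (array([0.4446, 0.2552, 0.096 ]), np.float32(0.144))
(246, 270) (array([0.4366, 0.256 , 0.1128]), np.float32(0.128))
(266, 270) (array([0.4441, 0.2555, 0.1126]), np.float32(0.129))
(240, 246) (array([0.4335, 0.256 , 0.0928]), np.float32(0.147))
(270, 246) (array([0.4465, 0.2553, 0.0928]), np.float32(0.147))
(245, 300) (array([0.4368, 0.2564, 0.132 ]), np.float32(0.11))
(265, 300) (array([0.4432, 0.2566, 0.1327]), np.float32(0.109))
(256, 345) (array([0.4373, 0.185 , 0.0724]), np.float32(0.189))
(256, 360) (array([0.4369, 0.1753, 0.073 ]), np.float32(0.191))
(220, 310) (array([0.4293, 0.257 , 0.1374]), np.float32(0.105))
(290, 310) (array([0.4506, 0.2568, 0.1385]), np.float32(0.103))
```

Run:
```python
from h import *
d=np.load("pics/w1.npy");d4=np.load("pics/w4.npy");c=calibration("wrist")
# camera frame relative -> express in tool frame using current pose
s=observe();Rt=R.from_quat(s["tcp_rot"])
v,u=np.mgrid[0:384,0:512];uv=np.c_[u.ravel(),v.ravel()]
r=rays(c,uv)
for dd in(d,d4):
    P=c["eye"]+r*dd.ravel()[:,None]
    T=Rt.inv().apply(P-s["tool_pos"])*1000
    m=(dd.ravel()>0)&(T[:,0]<20)&(T[:,0]>-30)&(T[:,2]<20)&(abs(T[:,1])<70)
    Q=T[m];U=uv[m]
    i=np.argsort(-Q[:,2])[:8];print(len(Q));print(np.c_[U[i],Q[i].round(1)])
    h,e=np.histogram(Q[:,2],bins=np.arange(-110,25,5));print(list(zip(e[:-1],h)))
```

```text
27622
[[ 3.56e+02  2.63e+02  4.20e+00  4.31e+01 -4.54e+01]
 [ 1.56e+02  2.74e+02 -1.10e+00 -4.30e+01 -4.54e+01]
 [ 3.55e+02  2.76e+02 -2.10e+00  4.32e+01 -4.55e+01]
 [ 1.56e+02  2.73e+02 -6.00e-01 -4.30e+01 -4.56e+01]
 [ 3.56e+02  2.66e+02  3.00e+00  4.31e+01 -4.59e+01]
 [ 3.55e+02  2.72e+02  1.00e-01  4.29e+01 -4.59e+01]
 [ 1.56e+02  2.71e+02  6.00e-01 -4.27e+01 -4.60e+01]
 [ 1.55e+02  2.66e+02  3.10e+00 -4.29e+01 -4.61e+01]]
[(np.int64(-110), np.int64(3471)), (np.int64(-105), np.int64(3440)), (np.int64(-100), np.int64(5206)), (np.int64(-95), np.int64(2213)), (np.int64(-90), np.int64(620)), (np.int64(-85), np.int64(1202)), (np.int64(-80), np.int64(1055)), (np.int64(-75), np.int64(1090)), (np.int64(-70), np.int64(979)), (np.int64(-65), np.int64(882)), (np.int64(-60), np.int64(775)), (np.int64(-55), np.int64(616)), (np.int64(-50), np.int64(240)), (np.int64(-45), np.int64(0)), (np.int64(-40), np.int64(0)), (np.int64(-35), np.int64(0)), (np.int64(-30), np.int64(0)), (np.int64(-25), np.int64(0)), (np.int64(-20), np.int64(0)), (np.int64(-15), np.int64(0)), (np.int64(-10), np.int64(0)), (n
[... 533 characters left out ...]
.int64(3587)), (np.int64(-90), np.int64(4619)), (np.int64(-85), np.int64(2221)), (np.int64(-80), np.int64(1231)), (np.int64(-75), np.int64(718)), (np.int64(-70), np.int64(387)), (np.int64(-65), np.int64(465)), (np.int64(-60), np.int64(429)), (np.int64(-55), np.int64(402)), (np.int64(-50), np.int64(368)), (np.int64(-45), np.int64(305)), (np.int64(-40), np.int64(132)), (np.int64(-35), np.int64(654)), (np.int64(-30), np.int64(642)), (np.int64(-25), np.int64(569)), (np.int64(-20), np.int64(111)), (np.int64(-15), np.int64(0)), (np.int64(-10), np.int64(0)), (np.int64(-5), np.int64(0)), (np.int64(0), np.int64(0)), (np.int64(5), np.int64(0)), (np.int64(10), np.int64(0)), (np.int64(15), np.int64(0))]
```

The depth picture puts the open fingertips 45 mm behind the reported TCP, where 13 mm was expected. The shut tips are therefore really about 33 mm behind it. The fingers closed on top of the handle, pressed down and rolled the pole. I'll lift straight off and check the pole.

```bash
python3 -m creep '[[0,[0,0,-10],[0,0,0]],[0,[0,0,-25],[0,0,0]],[0.5,[0,0,-40],[0,0,0]],[1,[0,0,-40],[0,0,0]],[1,[0,0,-40],[0,0,0]],[1,[0,0,-40],[0,0,0]],[1,[0,0,0],[0,0,0]],[1,[0,0,0],[0,0,0]]]'
python3 - <<'E'
from h import *
st()
p,d=grab_frame("wrist");cv2.imwrite("pics/w5.png",p);np.save("pics/w5.npy",d)
for n,(y0,y1,x0,x1) in dict(scene=(220,360,190,330)).items():
    p,d=grab_frame(n);cv2.imwrite(f"pics/{n}5c.png",cv2.resize(p[y0:y1,x0:x1],None,fx=4,fy=4,interpolation=cv2.INTER_CUBIC))
E
```

```text
time: 5.08
tool_pos: [0.4381, 0.2448, 0.2437]
tcp_rot: [0.722, 0.691, -0.0, -0.0]
wrist_force: [-0.2, 0.5, -0.5]
grip_width: 0.995
t 5.08 p [438.1 244.8 243.7] yaz -2.5 z [-0.001 -0.    -1.   ] F [-0.23  0.5  -0.45] g 0.995 j [-0.75  0.56  0.31  1.68 -0.2   0.94 -0.41]
```

View pics/scene5c.png

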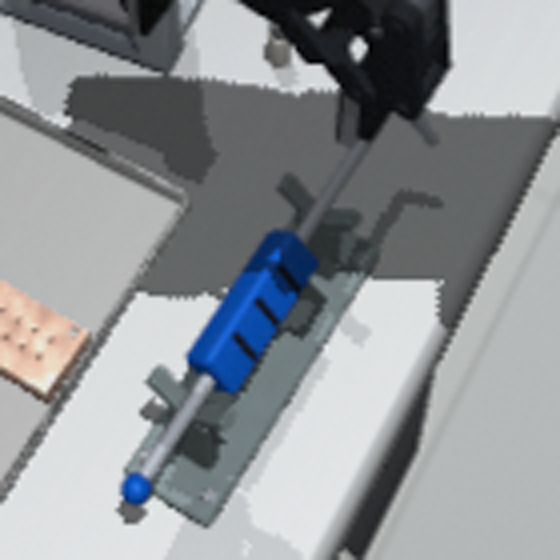

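View pics/w5.png

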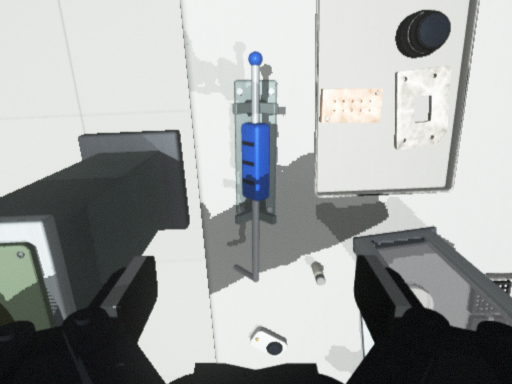

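The pole still lies in both cradles but is rolled: the pin now sticks out to the robot's side, with its tip at about (235,266) and root at (256,279). I'll measure the roll angle.

Run:
```python
from h import *
c=calibration("wrist");p=cv2.imread("pics/w5.png");d=np.load("pics/w5.npy")
def P(u,v): return (c["eye"]+rays(c,(u,v))[0]*d[int(v),int(u)]).round(4)
for u,v in [(235,266),(236,267),(238,268),(240,269),(243,271),(246,273),(250,276),(253,278),(256,278),(256,250),(256,220),(255,100),(256,59)]: print(u,v,P(u,v),p[v,u])
for v in(140,180):print([tuple(P(u,v)[[0,2]]) for u in range(240,273,2)])
cv2.imwrite("pics/w5c.png",cv2.resize(p[110:300,215:300],None,fx=3,fy=3,interpolation=cv2.INTER_CUBIC))
```

```text
235 266 [0.4059 0.1065 0.044 ] [92 91 85]
236 267 [0.4074 0.1069 0.0471] [96 95 91]
238 268 [0.41   0.1072 0.0504] [88 87 85]
240 269 [0.4125 0.1062 0.0511] [88 88 85]
243 271 [0.4164 0.1072 0.0577] [92 90 85]
246 273 [0.4201 0.106  0.0605] [92 91 88]
250 276 [0.4249 0.1056 0.0668] [97 94 91]
253 278 [0.4286 0.1066 0.0729] [112 109 106]
256 278 [0.432  0.1067 0.0733] [130 127 123]
256 250 [0.4337 0.1432 0.0744] [130 129 123]
256 220 [0.4353 0.1798 0.075 ] [134 131 125]
255 100 [0.44   0.3056 0.0737] [237 235 231]
256 59 [0.4426 0.3427 0.0766] [237 134  75]
[(np.float64(0.4194), np.float64(0.0084)), (np.float64(0.4249), np.float64(0.0699)), (np.float64(0.427), np.float64(0.0711)), (np.float64(0.4291), np.float64(0.0733)), (np.float64(0.4312), np.float64(0.0751)), (np.float64(0.4332), np.float64(0.0782)), (np.float64(0.4353), np.float64(0.08)), (np.float64(0.4373), np.float64(0.0831)), (np.float64(0.4393), np.float64(0.0839)), (np.float64(0.4412), np.float64(0.0846)), (np.float64(0.4432), np.float64(0.0826)), (np.float64(0.4452), np.float64(0.0807)), (np.float64(0.4472), np.float64(0.0
[... 186 characters left out ...]
(0.4164), np.float64(0.0072)), (np.float64(0.4222), np.float64(0.0664)), (np.float64(0.4247), np.float64(0.0723)), (np.float64(0.4269), np.float64(0.0753)), (np.float64(0.429), np.float64(0.0765)), (np.float64(0.4312), np.float64(0.0792)), (np.float64(0.4333), np.float64(0.0811)), (np.float64(0.4354), np.float64(0.0835)), (np.float64(0.4375), np.float64(0.0851)), (np.float64(0.4395), np.float64(0.0833)), (np.float64(0.4415), np.float64(0.0818)), (np.float64(0.4436), np.float64(0.081)), (np.float64(0.4456), np.float64(0.0796)), (np.float64(0.4477), np.float64(0.0767)), (np.float64(0.4499), np.float64(0.0743)), (np.float64(0.4539), np.float64(0.0081)), (np.float64(0.4564), np.float64(0.0079))]
```

View pics/w5c.png

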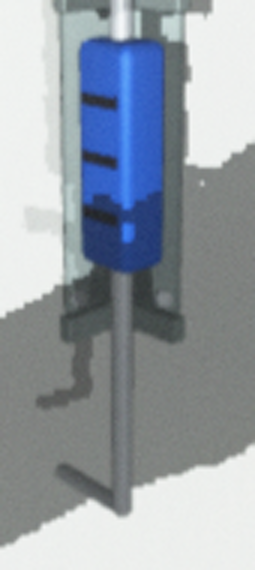

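Run:
```python
from h import *
c=calibration("wrist");d=np.load("pics/w5.npy")
def P(u,v): return (c["eye"]+rays(c,(u,v))[0]*d[int(v),int(u)]).round(3)
for u,v in [(206,266),(200,266),(215,266),(190,250),(180,200),(170,240),(160,150),(100,250),(271,342),(317,265),(318,276),(360,240),(425,232)]: print(u,v,P(u,v))
a=np.radians(-2.5)
plan([.390,.107,.15],None);st()
```

```text
206 266 [ 0.361  0.08  -0.005]
200 266 [ 0.178 -0.391 -0.829]
215 266 [0.374 0.083 0.001]
190 250 [ 0.143 -0.318 -0.832]
180 200 [ 0.153 -0.066 -0.728]
170 240 [ 0.068 -0.268 -0.828]
160 150 [ 0.105  0.116 -0.731]
100 250 [ 0.11   0.011 -0.206]
271 342 [ 0.447 -0.039  0.013]
317 265 [0.513 0.083 0.009]
318 276 [0.51  0.083 0.036]
360 240 [0.57  0.117 0.008]
425 232 [0.656 0.124 0.006]
shift mm [-139.6  -41.8   93.6]
t 5.17 p [438.1 244.7 243.4] yaz -2.5 z [-0.001 -0.001 -1.   ] F [-0.26 -0.23  0.11] g 0.998 j [-0.75  0.56  0.31  1.68 -0.2   0.94 -0.41]
```

```bash
python3 -m creep '[[0,[-40,-12,0],[0,0,0]],[0,[-40,-12,0],[0,0,0]],[0,[-40,-12,0],[0,0,0]],[0,[-20,-10,0],[0,0,0]],[0,[0,0,40],[0,0,0]],[0,[0,0,40],[0,0,0]],[0,[0,0,40],[0,0,0]],[0,[0,0,40],[0,0,0]],[0,[0,0,30],[0,0,0]],[0,[0,0,0],[0,0,0]]]'
python3 - <<'E'
from h import *
st()
p,d=grab_frame("wrist");cv2.imwrite("pics/w6.png",p);np.save("pics/w6.npy",d)
E
```

```text
time: 6.42
tool_pos: [0.3852, 0.1064, 0.0528]
tcp_rot: [0.723, 0.691, -0.002, -0.001]
wrist_force: [0.5, -0.3, 0.8]
grip_width: 0.004
t 6.42 p [385.2 106.4  52.8] yaz -2.6 z [-0.004 -0.001 -1.   ] F [ 0.48 -0.32  0.84] g 0.004 j [-0.38  0.78  0.06  2.25 -0.35  0.12 -0.04]
```

View pics/w6.png

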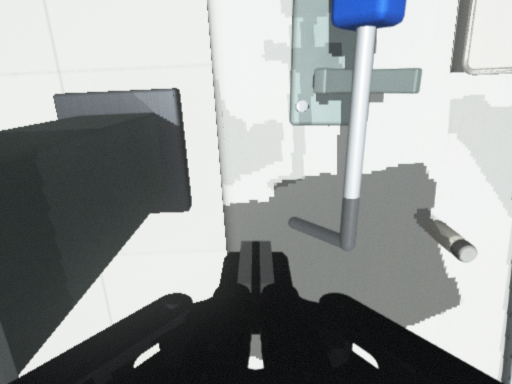

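The pin tip is at (293,223) and the shut fingers at (240–272,242), on the robot side of it. I'll lower them next to the pin and push it back (+x).

```bash
python3 -m creep '[[0,[0,4,0],[0,0,0]],[0,[0,0,12],[0,0,0]],[0,[0,0,12],[0,0,0]],[0,[0,0,12],[0,0,0]],[0,[0,0,0],[0,0,0]]]'
python3 - <<'E'
from h import *
st()
p,d=grab_frame("wrist");cv2.imwrite("pics/w7.png",p);np.save("pics/w7.npy",d)
E
```

```text
time: 7.1
tool_pos: [0.39, 0.1067, 0.0176]
tcp_rot: [0.723, 0.691, -0.001, -0.0]
wrist_force: [-0.8, 0.5, 0.1]
grip_width: 0.001
t 7.1 p [390.  106.7  17.6] yaz -2.5 z [-0.001 -0.    -1.   ] F [-0.83  0.53  0.1 ] g 0.001 j [-0.35  0.87  0.01  2.25 -0.36  0.02 -0.03]
```

View pics/w7.png

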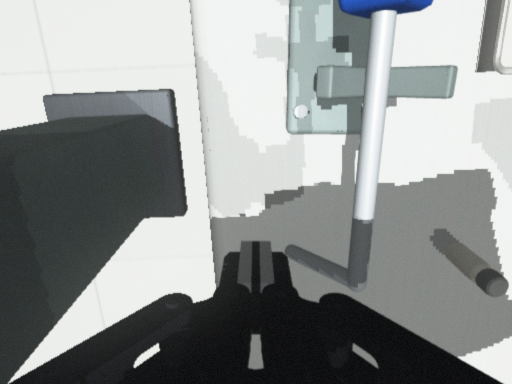

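```bash
python3 -m creep '[[0,[0,4,0],[0,0,0]],[0,[0,4,0],[0,0,0]],[0,[0,4,0],[0,0,0]],[0,[0,3,0],[0,0,0]],[0,[0,3,0],[0,0,0]],[0,[0,2,0],[0,0,0]],[0,[0,0,0],[0,0,0]]]'
python3 - <<'E'
from h import *
st()
p,d=grab_frame("wrist");cv2.imwrite("pics/w8.png",p);np.save("pics/w8.npy",d)
E
```

```text
time: 8.02
tool_pos: [0.4104, 0.1059, 0.0182]
tcp_rot: [0.722, 0.691, 0.0, 0.0]
wrist_force: [-0.5, -0.8, 0.2]
grip_width: 0.004
t 8.03 p [410.4 105.9  18.2] yaz -2.5 z [ 0. -0. -1.] F [-0.46 -0.76  0.22] g 0.004 j [-0.35  0.87  0.04  2.19 -0.35  0.09 -0.02]
```

View pics/w8.png

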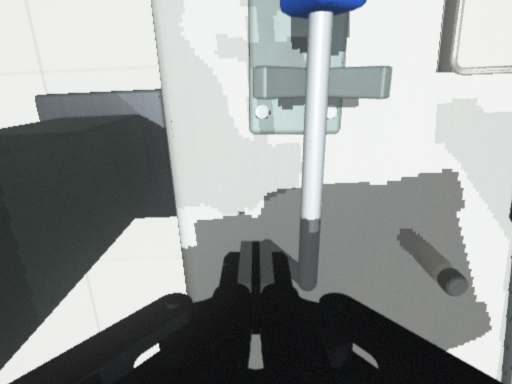

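The pin has rolled under the shaft, whose end is at (308,288). I'll push a few millimetres more, then back off and lift.

```bash
python3 -m creep '[[0,[0,2,0],[0,0,0]],[0,[0,2,0],[0,0,0]],[0,[0,2,0],[0,0,0]],[0,[0,0,0],[0,0,0]]]'
python3 -m creep '[[0,[0,-15,0],[0,0,0]],[0,[0,0,-40],[0,0,0]],[0,[0,0,-40],[0,0,0]],[0,[0,0,-40],[0,0,0]],[0.5,[0,0,-40],[0,0,0]],[1,[0,0,-40],[0,0,0]],[1,[0,0,0],[0,0,0]]]'
python3 - <<'E'
from h import *
st()
p,d=grab_frame("wrist");cv2.imwrite("pics/w9.png",p);np.save("pics/w9.npy",d)
p,d=grab_frame("scene");cv2.imwrite("pics/scene9c.png",cv2.resize(p[220:360,190:330],None,fx=4,fy=4,interpolation=cv2.INTER_CUBIC))
E
```

```text
time: 8.57
tool_pos: [0.4163, 0.1057, 0.0182]
tcp_rot: [0.723, 0.691, -0.0, -0.0]
wrist_force: [-0.6, 0.2, -0.3]
grip_width: 0.0
time: 9.45
tool_pos: [0.4022, 0.1067, 0.2202]
tcp_rot: [0.722, 0.691, 0.002, 0.001]
wrist_force: [-0.5, 0.4, -0.4]
grip_width: 0.633
t 9.45 p [402.2 106.7 220.2] yaz -2.5 z [ 0.004  0.001 -1.   ] F [-0.47  0.35 -0.4 ] g 0.633 j [-0.54  0.47  0.32  1.99 -0.22  0.71 -0.12]
```

View pics/w9.png

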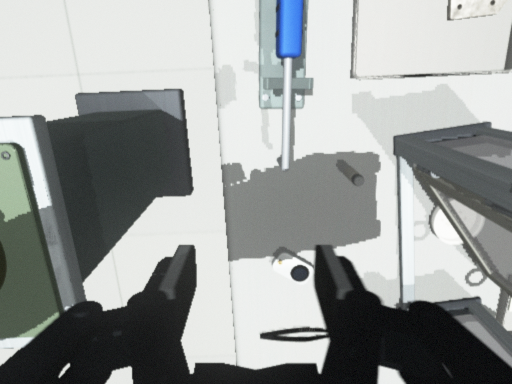

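View pics/scene9c.png

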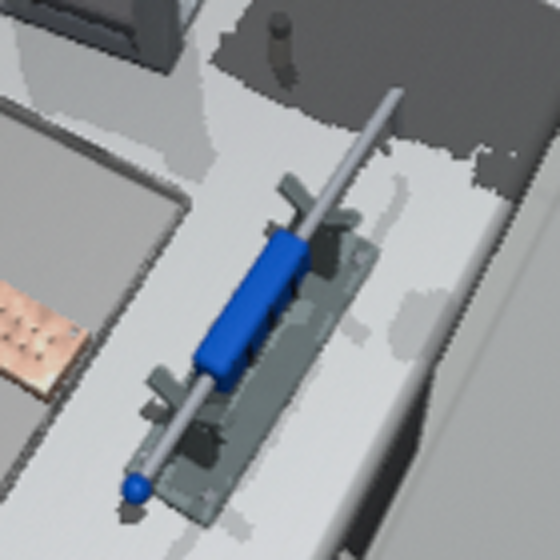

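The pole is pin-down again and nearly upright. I'll go back over the handle, this time with the corrected depth (TCP z about 0.016).

```bash
python3 - <<'E'
from h import *
plan([.4382,.245,.22],-2.4)
E
python3 -m creep '[[1,[35,9,0],[0,0,0]],[1,[35,9,0],[0,0,0]],[1,[35,9,0],[0,0,0]],[1,[35,9,0],[0,0,0]],[1,[0,0,0],[0,0,0]]]'
python3 - <<'E'
from h import *
st();c=calibration("wrist")
p,d=grab_frame("wrist");cv2.imwrite("pics/w10.png",p);np.save("pics/w10.npy",d)
def P(u,v): return (c["eye"]+rays(c,(u,v))[0]*d[int(v),int(u)]).round(4)
m=masks(p)["blue"]
N,l,s_,ce=cv2.connectedComponentsWithStats(m)
for i in range(1,N):
    if s_[i,4]>8: print(s_[i],ce[i].round(1),onplane(c,ce[i],.07))
i=1+np.argmax(s_[1:,4]);x,y,w,h=s_[i,:4]
print("ends",onplane(c,[(x+w/2,y),(x+w/2,y+h)],.083))
for v in(y+15,y+h-15):print([tuple(P(u,v)[[0,2]]) for u in range(x-2,x+w+3,3)])
E
```

```text
shift mm [140.   30.9  -1.9]
turn [ 0.    -0.    -0.002]
time: 10.18
tool_pos: [0.4431, 0.2465, 0.2165]
tcp_rot: [0.722, 0.692, -0.001, -0.0]
wrist_force: [0.4, 0.7, 0.5]
grip_width: 1.0
t 10.18 p [443.1 246.5 216.5] yaz -2.4 z [-0.002 -0.001 -1.   ] F [0.36 0.65 0.51] g 1.0 j [-0.76  0.61  0.34  1.7  -0.25  0.88 -0.36]
[244  52  13  13 135] [249.9  58.6] [[0.44187501 0.34393151 0.07      ]]
[ 240  129   22   83 1346] [251.4 172.6] [[0.43844937 0.24060531 0.07      ]]
ends [[0.44026921 0.28426911 0.083     ]
 [0.43656198 0.20464503 0.083     ]]
[(np.float64(0.4231), np.float64(0.0071)), (np.float64(0.4305), np.float64(0.0815)), (np.float64(0.4333), np.float64(0.0828)), (np.float64(0.436), np.float64(0.0826)), (np.float64(0.4388), np.float64(0.0838)), (np.float64(0.4414), np.float64(0.082)), (np.float64(0.4442), np.float64(0.0817)), (np.float64(0.4469), np.float64(0.0813)), (np.float64(0.4503), np.float64(0.007))]
[(np.float64(0.4195), np.float64(0.0084)), (np.float64(0.4276), np.float64(0.0812)), (np.float64(0.4307), np.float64(0.084)), (np.float64(0.4335), np.float64(0.0831)), (np.float64(0.4363), np.float64(0.0829)), (np.float64(0.4392), np.float64(0.0829)), (np.float64(0.442), np.float64(0.0824)), (np.float64(0.4449), np.float64(0.0828)), (np.float64(0.448), np.float64(0.0082))]
```

View pics/w10.png

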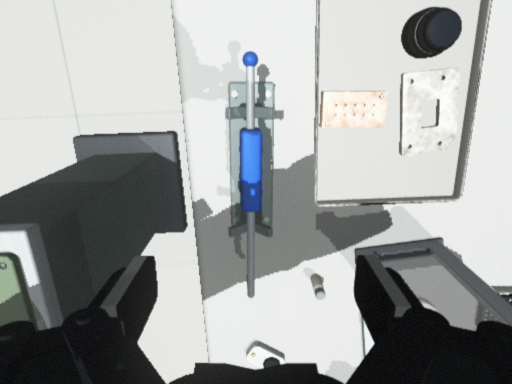

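```bash
python3 -m creep '[[1,[-2,-4.7,40],[0,0,0]],[1,[0,0,40],[0,0,0]],[1,[0,0,40],[0,0,0]],[1,[0,0,40],[0,0,0]],[1,[0,0,20],[0,0,0]],[1,[0,0,20],[0,0,0]],[1,[0,0,0],[0,0,0]]]'
python3 -c "
from h import *
st();p,d=grab_frame('wrist');cv2.imwrite('pics/w11.png',p)"
```

```text
time: 11.1
tool_pos: [0.4379, 0.2414, 0.0172]
tcp_rot: [0.723, 0.691, -0.001, -0.0]
wrist_force: [-0.2, -0.1, 0.4]
grip_width: 0.997
t 11.1 p [437.9 241.4  17.2] yaz -2.6 z [-0.002 -0.002 -1.   ] F [-0.18 -0.1   0.36] g 0.997 j [-0.65  0.91  0.16  1.92 -0.38  0.34 -0.24]
```

View pics/w11.png

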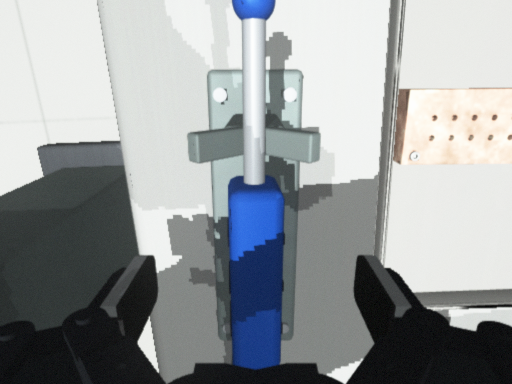

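The handle (columns 230–283) is centred, the fingers straddle its sides, and the cradles are clear. I'll close.

```bash
python3 -m creep '[[0,[0,0,0],[0,0,0]],[0,[0,0,0],[0,0,0]],[0,[0,0,0],[0,0,0]],[0,[0,0,0],[0,0,0]],[0,[0,0,0],[0,0,0]],[0,[0,0,0],[0,0,0]]]'
python3 -c "
from h import *
st();p,d=grab_frame('wrist');cv2.imwrite('pics/w12.png',p)"
```

```text
time: 11.9
tool_pos: [0.4376, 0.2428, 0.0183]
tcp_rot: [0.722, 0.692, -0.001, -0.001]
wrist_force: [-6.1, -0.4, 6.1]
grip_width: 0.223
t 11.9 p [437.6 242.8  18.3] yaz -2.5 z [-0.002 -0.    -1.   ] F [-6.08 -0.36  6.15] g 0.223 j [-0.65  0.91  0.16  1.92 -0.38  0.34 -0.24]
```

View pics/w12.png

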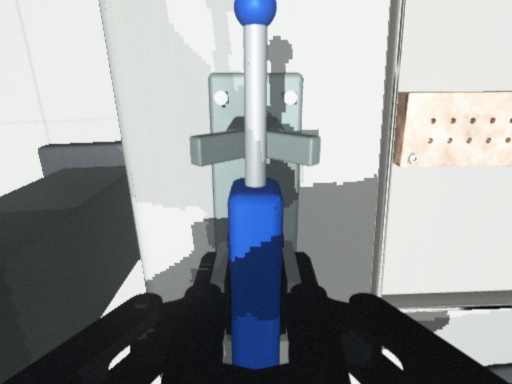

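The gripper holds the handle at 19 mm. I'll lift.

```bash
python3 -m creep '[[0,[0,0,-15],[0,0,0]],[0,[0,0,-30],[0,0,0]],[0,[0,0,-40],[0,0,0]],[0,[0,0,-40],[0,0,0]],[0,[0,0,-40],[0,0,0]],[0,[0,0,-35],[0,0,0]],[0,[0,0,0],[0,0,0]]]'
python3 - <<'E'
from h import *
st();p,d=grab_frame('wrist');cv2.imwrite('pics/w13.png',p)
p,d=grab_frame("scene");cv2.imwrite("pics/scene13.png",cv2.resize(p[60:360,150:400],None,fx=2,fy=2,interpolation=cv2.INTER_CUBIC))
p=cv2.imread("pics/top0.png");cv2.imwrite("pics/top0d.png",cv2.resize(p[115:200,205:340],None,fx=5.5,fy=5.5,interpolation=cv2.INTER_CUBIC))
ct,cs=calibration("top"),calibration("scene")
print("ring",tri([(ct,(292.9,139.6)),(cs,(232.2,114.7))]),onplane(ct,(292.9,139.6),.199),onplane(cs,(232.2,114.7),.199))
E
```

```text
time: 12.82
tool_pos: [0.4394, 0.2431, 0.221]
tcp_rot: [0.723, 0.691, 0.002, 0.0]
wrist_force: [0.9, 0.1, -2.7]
grip_width: 0.222
t 12.82 p [439.4 243.1 221. ] yaz -2.5 z [ 0.004  0.002 -1.   ] F [ 0.94  0.14 -2.66] g 0.222 j [-0.77  0.59  0.35  1.72 -0.26  0.87 -0.35]
ring [ 0.65314012 -0.05022799  0.2003114 ] [[ 0.65367832 -0.05024528  0.199     ]] [[ 0.65360633 -0.05147048  0.199     ]]
```

View pics/w13.png

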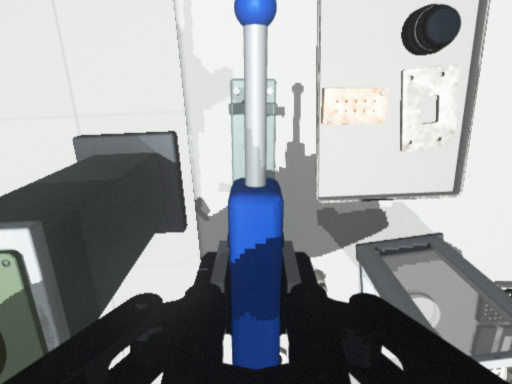

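View pics/scene13.png

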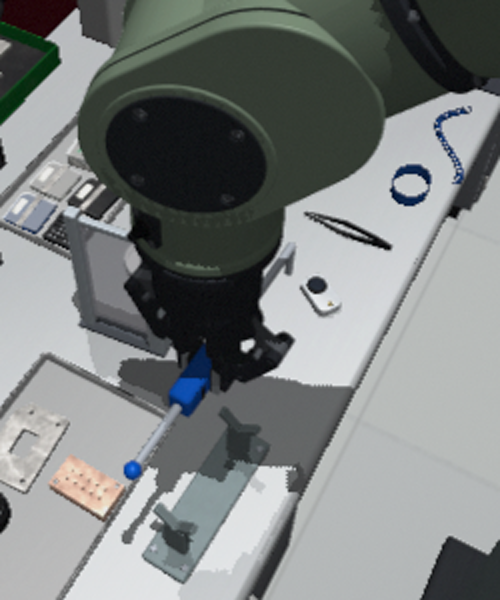

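View pics/top0d.png

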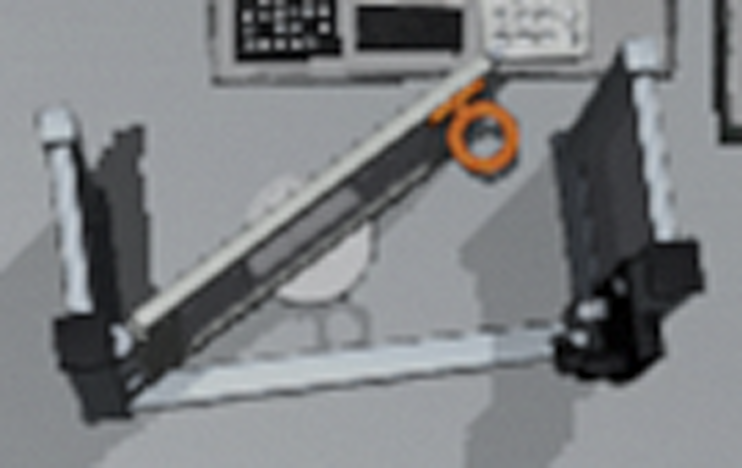

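The pole hangs level and straight. In the enlarged top view the post caps are at about (220.5,177.4) and (326.8,164.5), and the gate's rail runs from (229.5,175) to (294.6,126.8).

Run:
```python
from h import *
ct=calibration("top")
P=onplane(ct,[(220.5,177.4),(326.8,164.5)],.204);print("posts",P,np.linalg.norm(P[0]-P[1]))
G=onplane(ct,[(229.5,175),(294.6,126.8)],.202);print("gate",G,np.linalg.norm(G[0]-G[1]))
v=P[0]-P[1];yaw=np.arctan2(v[1],v[0])-np.pi/2;print("screen yaw deg",np.degrees(yaw))
g=G[1]-G[0];th=np.arctan2(g[1],g[0])-(yaw-np.pi/2);print("theta",th)
Rz=lambda a:np.array([[np.cos(a),-np.sin(a)],[np.sin(a),np.cos(a)]])
mid=P.mean(0)[:2];O=mid-Rz(yaw)@np.array([0,-.0045])
print("origin",O)
H=O+Rz(yaw)@np.array([0,.1]);print("hinge",H)
def eye(t): return H+Rz(yaw)@np.array([.165*np.sin(t)-.024*np.cos(t),-.165*np.cos(t)-.024*np.sin(t)])
ring=np.array([.6535,-.0505])
for t in np.arange(-.1,.7,.05):print(round(t,2),eye(t).round(4))
print("ring r",np.linalg.norm(ring-H),"exp",np.hypot(.165,.024))
```

```text
posts [[ 0.5723502   0.10872584  0.204     ]
 [ 0.59660588 -0.12184514  0.204     ]] 0.23184330099710204
gate [[ 0.57750684  0.0893472   0.202     ]
 [ 0.68145925 -0.05445709  0.202     ]] 0.17744231885034936
screen yaw deg 6.005331827533912
theta 0.5211005696183834
origin [ 0.58400724 -0.00208434]
hinge [0.57354514 0.09736687]
-0.1 [ 0.5503 -0.0677]
-0.05 [ 0.5586 -0.0687]
0.0 [ 0.5669 -0.0692]
0.05 [ 0.5753 -0.0694]
0.1 [ 0.5836 -0.0691]
0.15 [ 0.5919 -0.0684]
0.2 [ 0.6002 -0.0672]
0.25 [ 0.6084 -0.0657]
0.3 [ 0.6165 -0.0637]
0.35 [ 0.6245 -0.0614]
0.4 [ 0.6323 -0.0587]
0.45 [ 0.6401 -0.0555]
0.5 [ 0.6476 -0.052 ]
0.55 [ 0.655  -0.0481]
0.6 [ 0.6622 -0.0439]
0.65 [ 0.6691 -0.0393]
ring r 0.16809934910764476 exp 0.16673631877908304
```

```bash
python3 -m creep '[[0,[0,0,-5],[0,0,-0.172]],[0,[0,0,-5],[0,0,-0.172]],[0,[0,0,0],[0,0,-0.172]],[0,[0,0,0],[0,0,-0.172]],[0,[0,0,0],[0,0,-0.172]],[0,[0,0,0],[0,0,-0.172]],[0,[0,0,0],[0,0,-0.172]],[0,[0,0,0],[0,0,-0.172]],[0,[0,0,0],[0,0,-0.172]],[0,[0,0,0],[0,0,-0.172]]]'
python3 - <<'E'
from h import *
st();plan([.516,-.0647,.235],96)
E
```

```text
time: 14.18
tool_pos: [0.4382, 0.2426, 0.2274]
tcp_rot: [-0.055, 0.998, -0.0, -0.001]
wrist_force: [0.2, -0.7, -1.4]
grip_width: 0.225
t 14.18 p [438.2 242.6 227.4] yaz 96.4 z [-0.002 -0.001 -1.   ] F [ 0.2  -0.69 -1.43] g 0.225 j [-0.47  0.56 -0.18  1.7   0.12  0.89  0.99]
shift mm [ -43.3 -314.    -7.5]
turn [-0.001 -0.002  0.006]
```

```bash
python3 -m creep '[[0,[-5,-39,-1],[0,0,0]],[0,[-5,-39,-1],[0,0,0]],[0,[-5,-39,-1],[0,0,0]],[0,[-5,-39,-1],[0,0,0]],[0,[-5,-39,-1],[0,0,0]],[0,[-6,-40,-1],[0,0,0]],[0,[-6,-40,-1],[0,0,0]],[0,[-6,-39,-0.5],[0,0,0.006]],[0,[0,0,0],[0,0,0]],[0,[0,0,0],[0,0,0]]]'
python3 - <<'E'
from h import *
st()
for n in("wrist","scene","top"):
    p,d=grab_frame(n);cv2.imwrite(f"pics/{n}14.png",p);np.save(f"pics/{n}14.npy",d)
    if n=="scene":cv2.imwrite("pics/scene14c.png",cv2.resize(p[60:210,170:340],None,fx=4,fy=4,interpolation=cv2.INTER_CUBIC))
    if n=="top":cv2.imwrite("pics/top14c.png",cv2.resize(p[100:250,200:350],None,fx=4,fy=4,interpolation=cv2.INTER_CUBIC))
E
```

```text
time: 15.42
tool_pos: [0.514, -0.0643, 0.2351]
tcp_rot: [-0.05, 0.999, 0.0, -0.001]
wrist_force: [0.5, 1.2, -1.8]
grip_width: 0.224
t 15.43 p [514.  -64.3 235.1] yaz 95.7 z [-0.001  0.001 -1.   ] F [ 0.49  1.18 -1.81] g 0.224 j [ 0.18  0.58 -0.2   1.63  0.14  0.95  1.6 ]
```

View pics/scene14c.png

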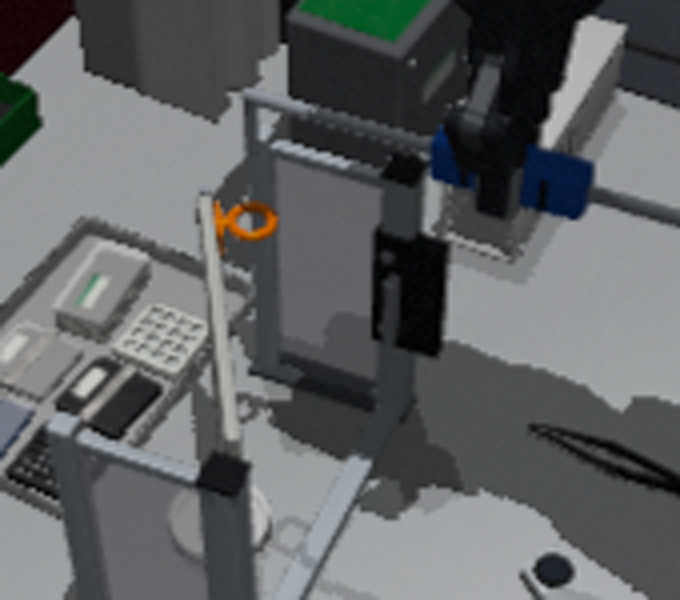

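View pics/top14c.png

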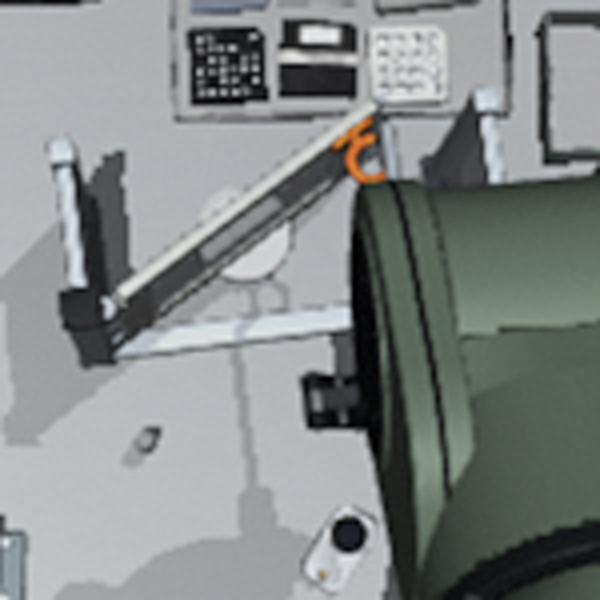

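View pics/wrist14.png

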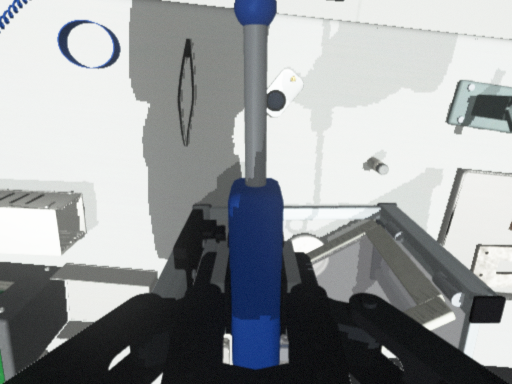

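In the scene crop the pin hangs from (247,95) to about (260,148), just above and behind the ring centre at (248,221). I'll check this against the projected expectation.

Run:
```python
from h import *
cs=calibration("scene")
ps=[[.6516,-.0506,.287],[.6516,-.0506,.2475],[.6535,-.0502,.2475],[.6535,-.0502,.198]]
print(project(cs,ps).round(1), ((project(cs,ps)-[170,60])*4).round(0))
p=cv2.imread("pics/scene14.png");d=np.load("pics/scene14.npy")
cv2.imwrite("pics/scene14d.png",cv2.resize(p[74:124,214:290],None,fx=10,fy=10,interpolation=cv2.INTER_NEAREST))
def P(u,v): return (cs["eye"]+rays(cs,(u,v))[0]*d[int(v),int(u)]).round(4)
for u,v in [(231,83),(232,84),(234,88),(235,92),(235,95),(236,97),(250,88),(260,91),(265,93)]:print(u,v,P(u,v),p[v,u])
```

```text
[[231.3  83.3]
 [232.   98.2]
 [231.1  98. ]
 [232.  115.4]] [[245.  93.]
 [248. 153.]
 [244. 152.]
 [248. 222.]]
231 83 [ 0.6506 -0.048   0.29  ] [128 121 117]
232 84 [ 0.6485 -0.0482  0.2881] [101  97  93]
234 88 [ 0.647  -0.0528  0.2751] [118 115 113]
235 92 [ 0.6855 -0.1174  0.1996] [169 164 156]
235 95 [ 0.6829 -0.1126  0.1955] [98 94 90]
236 97 [ 0.6798 -0.1117  0.1916] [72 69 65]
250 88 [ 0.6099 -0.0534  0.2901] [74 70 67]
260 91 [ 0.5886 -0.0558  0.2895] [72 70 67]
265 93 [ 0.5775 -0.0562  0.2888] [66 63 61]
```

View pics/scene14d.png

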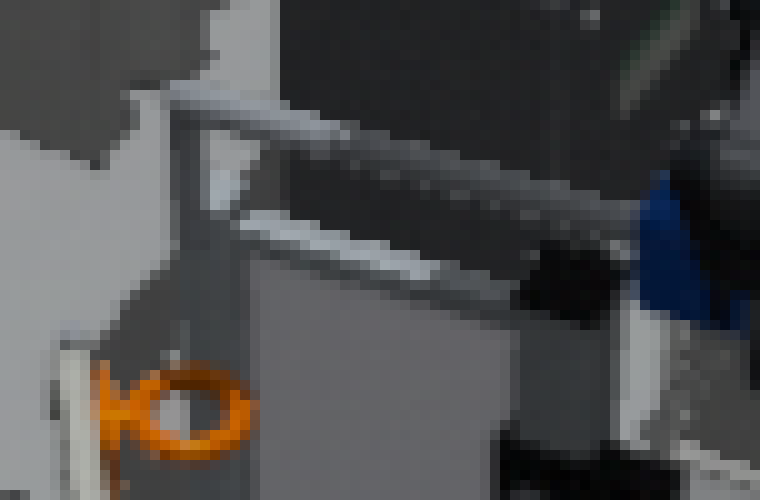

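Run:
```python
from h import *
cs=calibration("scene");d=np.load("pics/scene14.npy")
v,u=np.mgrid[78:120,222:262];uv=np.c_[u.ravel(),v.ravel()]
P=cs["eye"]+rays(cs,uv)*d[v,u].ravel()[:,None]
m=(P[:,2]>.24)&(P[:,2]<.278)&(abs(P[:,0]-.65)<.03)&(abs(P[:,1]+.05)<.03)
for a,b in zip(uv[m],P[m]):print(a,(b*1000).round(1))
m=(P[:,2]>.19)&(P[:,2]<.206)&(P[:,0]<.672)&(P[:,0]>.63)&(abs(P[:,1]+.05)<.02)
Q=P[m];print("ring pts",len(Q),Q.mean(0),Q.min(0),Q.max(0))
m=(P[:,2]>.284)&(P[:,0]>.58)&(abs(P[:,1]+.05)<.03);Q=P[m];f=np.polyfit(Q[:,0],Q[:,1],1);print("shaft y fit",f,np.polyval(f,[.6516]),"xmax",Q[:,0].max(),"z",Q[:,2].max(),np.polyfit(Q[:,0],Q[:,2],1))
```

```text
[231  88] [652.2 -49.6 275.3]
[232  88] [649.8 -49.6 276.3]
[233  88] [647.2 -49.3 277.5]
[234  88] [647.  -52.8 275.1]
[231  89] [651.8 -48.8 273.4]
[232  89] [649.  -48.2 275. ]
[233  89] [648.1 -50.5 273.7]
[234  89] [646.9 -52.4 272.8]
[231  90] [651.9 -48.8 270.8]
[232  90] [649.2 -48.4 272.2]
[233  90] [646.8 -48.4 273.2]
[234  90] [647.2 -52.8 269.7]
[231  91] [651.9 -48.7 268.2]
[232  91] [649.8 -49.2 268.7]
[233  91] [646.8 -48.2 270.7]
[234  91] [646.6 -51.8 268.1]
[231  92] [651.9 -48.4 265.8]
[232  92] [649.2 -48.  267.3]
[233  92] [647.6 -49.4 266.9]
[234  92] [647.6 -53.1 264.1]
[231  93] [651.3 -47.2 264.3]
[232  93] [649.7 -48.6 263.9]
[233  93] [649.4 -52.  261.4]
[234  93] [647.5 -52.8 261.6]
[231  94] [652.8 -49.4 259.3]
[232  94] [649.1 -47.6 262.3]
[233  94] [648.1 -49.8 261. ]
[234  94] [647.1 -52.  259.8]
[231  95] [653.  -49.6 256.3]
[232  95] [650.1 -48.9 258.2]
[233  95] [647.9 -49.2 258.9]
[234  95] [646.7 -51.3 257.8]
[231  96] [653.4 -50.  253.3]
[232  96] [650.4 -49.2 255.1]
[233  96] [647.8 -48.9 256.5]
[234  96] [647.4 -52.1 254.2]
[232  97] [650.5 -49.1 252.5]
[233  97] [647.9 -48.9 253.7]
[234  97] [647.6 -52.3 251.2]
[232  98] [649.4 -47.3 251.6]
[233  98] [647.5 -48.1 251.8]
ring pts 107 [ 0.65571113 -0.0479197   0.20028143] [ 0.6390778  -0.06626222  0.1960804 ] [ 0.67178424 -0.03123569  0.20551974]
shaft y fit [ 0.10571404 -0.11834544] [-0.04946217] xmax 0.6512104938905512 z 0.2920940616051728 [0.00186965 0.28755234]
```

```bash
python3 -m creep '[[0,[-2.5,0,20],[0,0,0]],[0,[0,0,18],[0,0,0]],[0,[0,0,0],[0,0,0]],[0,[0,0,0],[0,0,0]]]'
python3 - <<'E'
from h import *
st()
for n in("scene","top"):
    p,d=grab_frame(n);cv2.imwrite(f"pics/{n}15.png",p);np.save(f"pics/{n}15.npy",d)
    if n=="scene":cv2.imwrite("pics/scene15c.png",cv2.resize(p[84:134,214:290],None,fx=10,fy=10,interpolation=cv2.INTER_NEAREST))
cs=calibration("scene");d=np.load("pics/scene15.npy")
v,u=np.mgrid[78:125,222:262];uv=np.c_[u.ravel(),v.ravel()]
P=cs["eye"]+rays(cs,uv)*d[v,u].ravel()[:,None]
m=(P[:,2]>.208)&(P[:,2]<.238)&(abs(P[:,0]-.65)<.015)&(abs(P[:,1]+.05)<.015)
print(P[m].mean(0),uv[m].mean(0))
for r in range(95,118):
    k=m&(uv[:,1]==r)
    if k.any():print(r,uv[k][:,0],P[k].mean(0).round(4))
E
```

```text
time: 16.08
tool_pos: [0.5171, -0.0644, 0.1984]
tcp_rot: [-0.05, 0.999, -0.0, 0.0]
wrist_force: [-0.2, 0.9, -1.8]
grip_width: 0.222
t 16.07 p [517.1 -64.4 198.4] yaz 95.7 z [ 0.001 -0.    -1.   ] F [-0.24  0.94 -1.85] g 0.222 j [ 0.17  0.63 -0.19  1.68  0.15  0.85  1.58]
[ 0.65202881 -0.04984681  0.22575784] [232.         106.15384615]
102 [231 233] [ 0.6515 -0.0498  0.2377]
103 [231 232 233] [ 0.6516 -0.0497  0.235 ]
104 [231 232 233] [ 0.6512 -0.0489  0.233 ]
105 [231 232 233] [ 0.652 -0.05   0.229]
106 [231 232 233] [ 0.6523 -0.0503  0.2258]
107 [231 232 233] [ 0.6519 -0.0495  0.2237]
108 [231 232 233] [ 0.6523 -0.0499  0.2203]
109 [231 232 233] [ 0.6526 -0.0502  0.2172]
110 [231 232 233] [ 0.6527 -0.0502  0.2142]
```

View pics/scene15c.png

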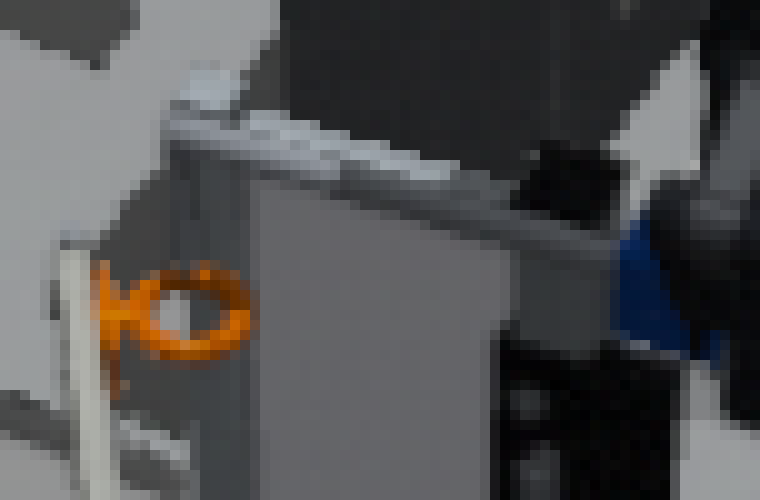

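The pin (columns 231–233) is aligned above the ring centre (232). I'll lower it in with the force monitored.

```bash
python3 -m creep '[[0,[0,0,4],[0,0,0]],[0,[0,0,4],[0,0,0]],[0,[0,0,3],[0,0,0]],[0,[0,0,2],[0,0,0]],[0,[0,0,0],[0,0,0]]]'; python3 -m creep '[[0,[0,0,3],[0,0,0]],[0,[0,0,3],[0,0,0]],[0,[0,0,0],[0,0,0]]]'
```

```text
time: 16.8
tool_pos: [0.5168, -0.0647, 0.1846]
tcp_rot: [-0.05, 0.999, -0.0, -0.0]
wrist_force: [-0.5, 0.6, -0.1]
grip_width: 0.223
time: 17.18
tool_pos: [0.5167, -0.0647, 0.1785]
tcp_rot: [-0.05, 0.999, -0.0, -0.0]
wrist_force: [-0.4, -0.3, -1.8]
grip_width: 0.226
```

```bash
python3 -m creep '[[0,[0,0,4],[0,0,0]],[0,[0,0,4],[0,0,0]],[0,[0,0,4],[0,0,0]],[0,[0,0,0],[0,0,0]]]'
python3 - <<'E'
from h import *
st()
p,d=grab_frame("scene");cv2.imwrite(f"pics/scene16.png",p);np.save("pics/scene16.npy",d)
cv2.imwrite("pics/scene16c.png",cv2.resize(p[84:134,214:290],None,fx=10,fy=10,interpolation=cv2.INTER_NEAREST))
p,d=grab_frame("top");cv2.imwrite("pics/top16c.png",cv2.resize(p[110:210,200:340],None,fx=5,fy=5,interpolation=cv2.INTER_CUBIC))
E
```

```text
time: 17.68
tool_pos: [0.5167, -0.0646, 0.1664]
tcp_rot: [-0.05, 0.999, -0.0, -0.0]
wrist_force: [-0.6, 0.7, -1.0]
grip_width: 0.225
t 17.68 p [516.7 -64.6 166.4] yaz 95.7 z [-0.001 -0.    -1.   ] F [-0.56  0.66 -1.03] g 0.225 j [ 0.17  0.67 -0.19  1.72  0.17  0.76  1.57]
```

View pics/scene16c.png

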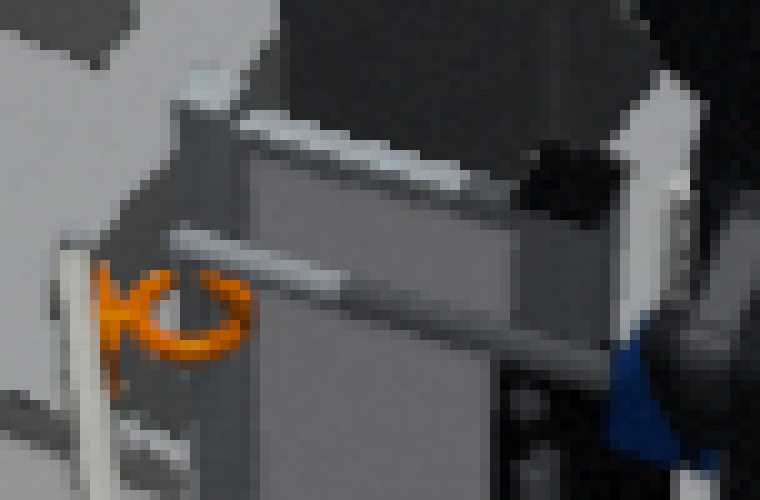

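View pics/top16c.png

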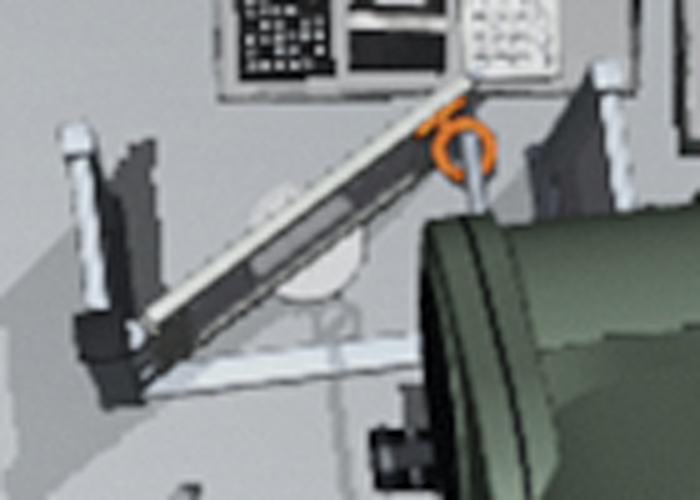

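The pin is inside the orange ring in both views. I'll now draw the gate along its arc, stopping well before the catch.

```bash
python3 -m creep '[[0,[5,-1,0],[0,0,0]],[0,[7,-2,0],[0,0,0]],[0,[7,-2,0],[0,0,0]],[0,[7,-2,0],[0,0,0]],[0,[7,-1.8,0],[0,0,0]],[0,[7,-1.2,0],[0,0,0]],[0,[7,-0.8,0],[0,0,0]],[0,[7,-0.6,0],[0,0,0]],[0,[7,-0.4,0],[0,0,0]],[0,[0,0,0],[0,0,0]]]'
python3 - <<'E'
from h import *
st()
p,d=grab_frame("scene");cv2.imwrite(f"pics/scene17.png",p);np.save("pics/scene17.npy",d)
cv2.imwrite("pics/scene17c.png",cv2.resize(p[70:220,190:310],None,fx=4,fy=4,interpolation=cv2.INTER_CUBIC))
p,d=grab_frame("top");cv2.imwrite("pics/top17c.png",cv2.resize(p[110:210,200:340],None,fx=5,fy=5,interpolation=cv2.INTER_CUBIC))
E
```

```text
time: 19.02
tool_pos: [0.4569, -0.0827, 0.1668]
tcp_rot: [-0.049, 0.999, -0.0, -0.0]
wrist_force: [1.1, 0.4, -1.5]
grip_width: 0.222
t 19.02 p [456.9 -82.7 166.8] yaz 95.7 z [-0. -0. -1.] F [ 1.08  0.37 -1.46] g 0.222 j [ 0.22  0.6  -0.19  1.91  0.18  0.65  1.59]
```

View pics/scene17c.png

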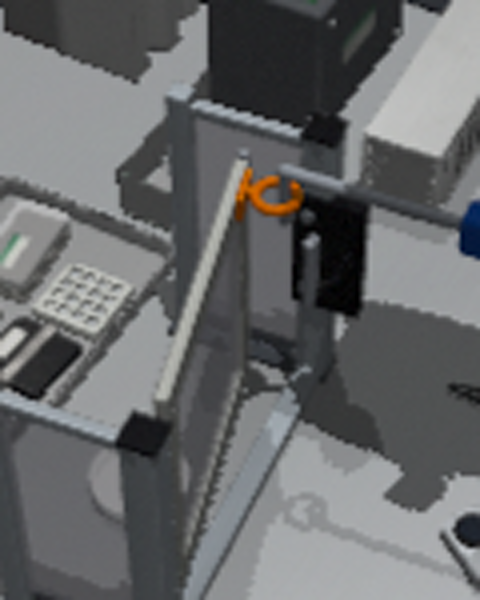

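View pics/top17c.png

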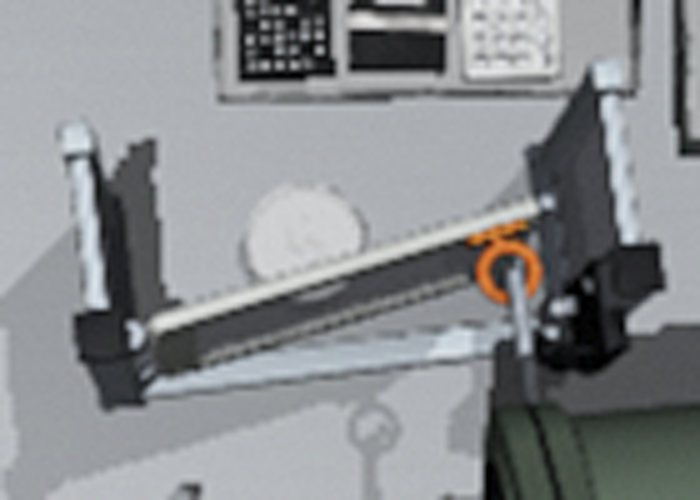

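```bash
cat >> h.py <<'E'
YAW=np.radians(6.0);H=np.array([.57354514,.09736687])
def theta(xy):
    c,s=np.cos(YAW),np.sin(YAW);v=np.array(xy)[:2]-H;v=np.array([c*v[0]+s*v[1],-s*v[0]+c*v[1]])
    return np.arctan2(v[0],-v[1])+np.arctan2(.024,.165)
def eyeat(t):
    c,s=np.cos(YAW),np.sin(YAW);l=np.array([.165*np.sin(t)-.024*np.cos(t),-.165*np.cos(t)-.024*np.sin(t)]);return H+np.array([c*l[0]-s*l[1],s*l[0]+c*l[1]])
E
python3 - <<'E'
from h import *
ct=calibration("top")
r=onplane(ct,(200+509/5,110+268/5),.199)[0];print(r,theta(r),np.linalg.norm(r[:2]-H),"start",theta((.6535,-.0504)))
a=np.radians(5.7);tx=-np.array([np.cos(a),np.sin(a)]);ty=np.array([np.cos(a+np.pi/2),np.sin(a+np.pi/2)])
e0=eyeat(theta(r))
for t in(.1,.05,.02,0,-.02,-.04,-.06,-.09):
    v=eyeat(t)-e0;print(t,(1e3*np.array([v@tx,v@ty])).round(1))
E
```

```text
[ 0.60026899 -0.06818129  0.199     ] 0.19976762524174946 0.16769125711796884 start 0.5356969640777586
0.1 [16.6 -0.2]
0.05 [24.9  0.4]
0.02 [29.9  0.9]
0 [33.2  1.3]
-0.02 [36.5  1.8]
-0.04 [39.8  2.4]
-0.06 [43.1  3. ]
-0.09 [48.   4.1]
```

```bash
python3 -m creep '[[0,[4,0.3,0],[0,0,0]],[0,[4,0.3,0],[0,0,0]],[0,[4,0.3,0],[0,0,0]],[0,[4,0.3,0],[0,0,0]],[0,[4,0.3,0],[0,0,0]],[0,[0,0,0],[0,0,0]]]';python3 -m creep '[[0,[1,0.1,0],[0,0,0]],[0,[1,0,0],[0,0,0]],[0,[0,0,0],[0,0,0]]]'; python3 -m creep '[[0,[1,0.1,0],[0,0,0]],[0,[1,0,0],[0,0,0]],[0,[0,0,0],[0,0,0]]]'
```

```text
time: 19.88
tool_pos: [0.437, -0.0829, 0.1668]
tcp_rot: [-0.05, 0.999, -0.0, -0.0]
wrist_force: [1.1, -1.6, -0.6]
grip_width: 0.226
time: 20.25
tool_pos: [0.4353, -0.083, 0.1667]
tcp_rot: [-0.05, 0.999, -0.0, -0.0]
wrist_force: [2.3, -0.3, -1.7]
grip_width: 0.222
time: 20.62
tool_pos: [0.4332, -0.0831, 0.1667]
tcp_rot: [-0.05, 0.999, -0.0, -0.0]
wrist_force: [1.5, 1.2, -2.1]
grip_width: 0.226
```

```bash
python3 -m creep '[[0,[1,0.1,0],[0,0,0]],[0,[1,0.1,0],[0,0,0]],[0,[0,0,0],[0,0,0]]]';python3 -m creep '[[0,[1,0.1,0],[0,0,0]],[0,[0,0,0],[0,0,0]]]'; python3 -m creep '[[0,[1,0.1,0],[0,0,0]],[0,[0,0,0],[0,0,0]]]'
```

```text
time: 21.0
tool_pos: [0.4311, -0.0831, 0.1667]
tcp_rot: [-0.05, 0.999, -0.0, -0.0]
wrist_force: [2.0, 0.1, -2.2]
grip_width: 0.222
time: 21.25
tool_pos: [0.4302, -0.0831, 0.1667]
tcp_rot: [-0.05, 0.999, -0.0, -0.0]
wrist_force: [1.3, 0.4, -1.8]
grip_width: 0.225
time: 21.5
tool_pos: [0.4292, -0.0831, 0.1667]
tcp_rot: [-0.05, 0.999, -0.0, -0.0]
wrist_force: [1.4, 1.8, -1.5]
grip_width: 0.221
```

```bash
python3 -m creep '[[0,[1,0.1,0],[0,0,0]],[0,[0,0,0],[0,0,0]]]';python3 -m creep '[[0,[1,0.1,0],[0,0,0]],[0,[0,0,0],[0,0,0]]]'; python3 -m creep '[[0,[1,0.1,0],[0,0,0]],[0,[0,0,0],[0,0,0]]]'
```

```text
time: 21.75
tool_pos: [0.4281, -0.0831, 0.1667]
tcp_rot: [-0.05, 0.999, -0.0, -0.0]
wrist_force: [1.3, 0.9, -0.8]
grip_width: 0.226
time: 22.0
tool_pos: [0.4272, -0.0832, 0.1667]
tcp_rot: [-0.05, 0.999, -0.0, -0.0]
wrist_force: [2.0, -0.5, -1.5]
grip_width: 0.225
time: 22.25
tool_pos: [0.4267, -0.0831, 0.1668]
tcp_rot: [-0.05, 0.999, -0.0, 0.001]
wrist_force: [4.8, 1.0, -2.7]
grip_width: 0.227
```

Run:
```python
from h import *
st()
p,d=grab_frame("top");cv2.imwrite("pics/top18c.png",cv2.resize(p[110:210,200:340],None,fx=5,fy=5,interpolation=cv2.INTER_CUBIC))
p,d=grab_frame("scene");cv2.imwrite("pics/scene18c.png",cv2.resize(p[70:220,190:310],None,fx=4,fy=4,interpolation=cv2.INTER_CUBIC))
```

```text
t 22.25 p [426.7 -83.1 166.8] yaz 95.7 z [ 0.001 -0.    -1.   ] F [ 4.83  1.02 -2.69] g 0.227 j [ 0.23  0.56 -0.19  2.01  0.18  0.58  1.59]
```

View pics/top18c.png

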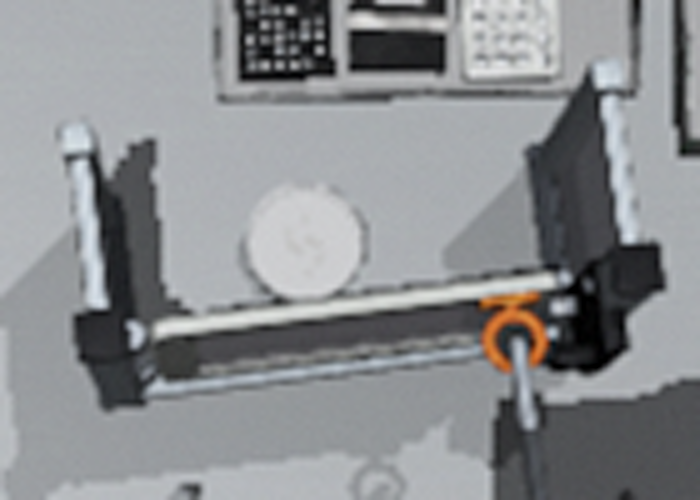

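View pics/scene18c.png

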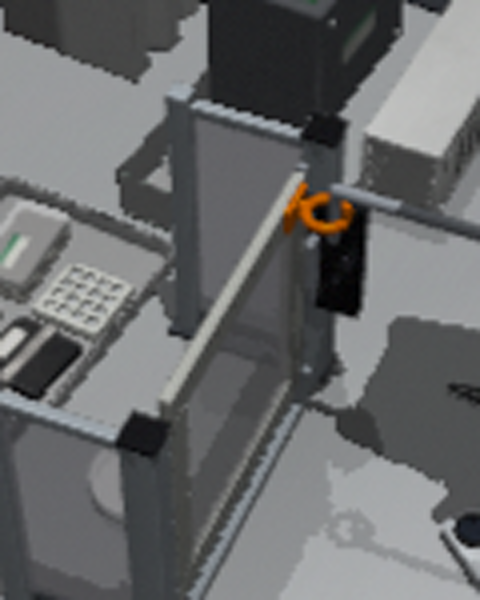

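The load has risen to 4.8 N and the gate is nearly in line with the posts, so this is the start of the nose. I'll go on in fine steps, one reading each.

```bash
python3 -m creep '[[0,[0.7,0.1,0],[0,0,0]],[0,[0,0,0],[0,0,0]]]';python3 -m creep '[[0,[0.7,0.1,0],[0,0,0]],[0,[0,0,0],[0,0,0]]]'
```

```text
time: 22.6
tool_pos: [0.4263, -0.0831, 0.1668]
tcp_rot: [-0.05, 0.999, -0.0, 0.001]
wrist_force: [7.3, 0.9, -2.6]
grip_width: 0.225
time: 22.85
tool_pos: [0.4261, -0.0829, 0.1669]
tcp_rot: [-0.05, 0.999, -0.0, 0.001]
wrist_force: [10.1, 0.9, -4.3]
grip_width: 0.224
```

```bash
python3 -m creep '[[0,[0.5,0.1,0],[0,0,0]],[0,[0,0,0],[0,0,0]]]'
```

```text
time: 23.1
tool_pos: [0.426, -0.0829, 0.167]
tcp_rot: [-0.05, 0.999, -0.0, 0.002]
wrist_force: [13.1, 1.2, -5.4]
grip_width: 0.225
```

```bash
python3 -m creep '[[0,[0.5,0,0],[0,0,0]],[0,[0,0,0],[0,0,0]]]'
```

```text
time: 23.35
tool_pos: [0.4258, -0.0829, 0.167]
tcp_rot: [-0.05, 0.999, -0.0, 0.002]
wrist_force: [15.0, 2.2, -6.3]
grip_width: 0.223
```

Run:
```python
from h import *
st();print(observe()["torque"])
p,d=grab_frame("top");cv2.imwrite("pics/top19c.png",cv2.resize(p[110:210,200:340],None,fx=5,fy=5,interpolation=cv2.INTER_CUBIC))
p,d=grab_frame("scene");cv2.imwrite("pics/scene19c.png",cv2.resize(p[80:180,220:320],None,fx=6,fy=6,interpolation=cv2.INTER_CUBIC))
p,d=grab_frame("wrist");cv2.imwrite("pics/w19.png",p)
```

```text
t 23.35 p [425.8 -82.9 167. ] yaz 95.7 z [ 0.004  0.    -1.   ] F [14.96  2.2  -6.26] g 0.223 j [ 0.23  0.56 -0.19  2.02  0.18  0.58  1.59]
[ 0.24952064 -2.73315306 -0.08046298]
```

View pics/scene19c.png

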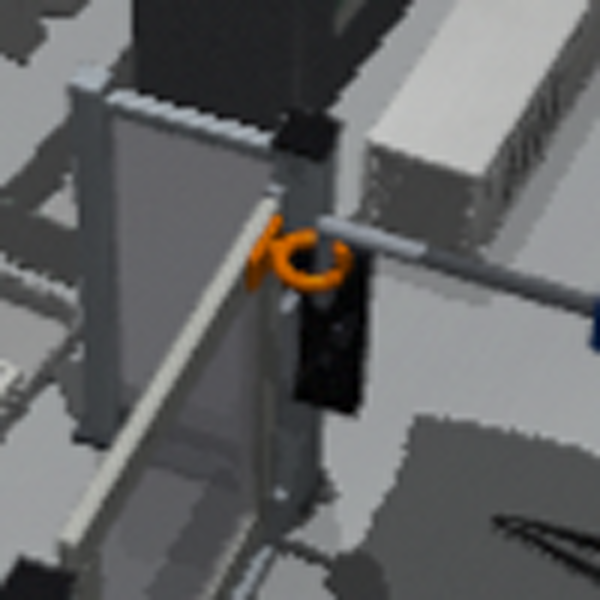

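View pics/top19c.png

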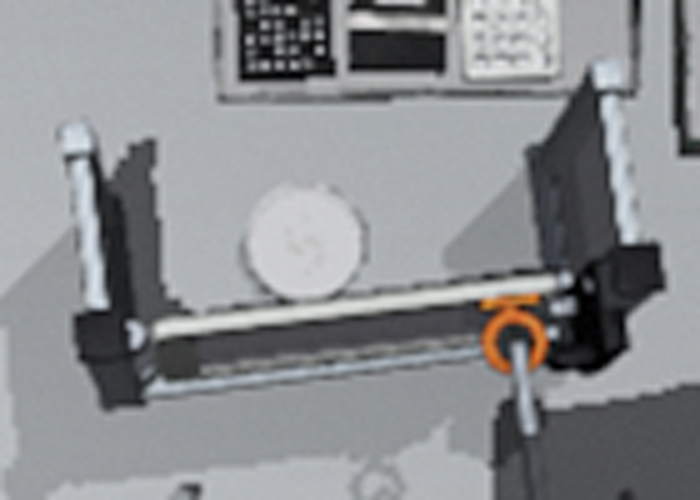

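View pics/w19.png

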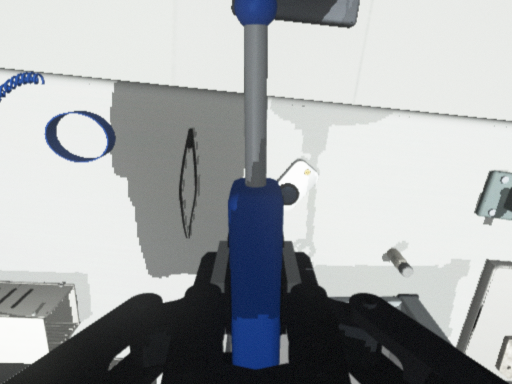

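```bash
python3 -m creep '[[0,[0,0,0.7],[0,0,0]],[0,[0,0,0],[0,0,0]]]'
```

```text
time: 23.75
tool_pos: [0.4258, -0.0829, 0.1664]
tcp_rot: [-0.05, 0.999, -0.0, 0.002]
wrist_force: [14.9, 2.3, -4.9]
grip_width: 0.22
```

```bash
python3 -m creep '[[0,[0.3,0.5,0.3],[0,0,0]],[0,[0,0,0],[0,0,0]]]'
```

```text
time: 24.0
tool_pos: [0.4257, -0.0826, 0.1661]
tcp_rot: [-0.05, 0.999, -0.0, 0.002]
wrist_force: [14.8, 0.8, -3.7]
grip_width: 0.223
```

```bash
python3 -m creep '[[0,[0.5,0.2,0.3],[0,0,0]],[0,[0,0,0],[0,0,0]]]'
```

```text
time: 24.25
tool_pos: [0.4234, -0.0826, 0.1655]
tcp_rot: [-0.049, 0.999, -0.0, 0.0]
wrist_force: [5.3, -0.7, -1.1]
grip_width: 0.226
```

The load dropped from 15 N to 5 N and the tool jumped 2.3 mm, which is the click. I'll ease forward so that the catch alone holds the gate, and check.

```bash
python3 -m creep '[[0,[0,0,0],[0,0,0]]]'; python3 -m creep '[[0,[-1.5,0,0],[0,0,0]],[0,[-1.5,0,0],[0,0,0]],[0,[0,0,0],[0,0,0]]]'
```

```text
time: 24.38
tool_pos: [0.4233, -0.0826, 0.1655]
tcp_rot: [-0.049, 0.999, -0.0, 0.0]
wrist_force: [5.5, -0.9, -2.5]
grip_width: 0.227
time: 24.75
tool_pos: [0.4257, -0.0821, 0.1653]
tcp_rot: [-0.05, 0.999, -0.0, -0.0]
wrist_force: [-0.1, -0.8, -0.7]
grip_width: 0.224
```

```bash
python3 -m creep '[[0,[-1.5,0,0],[0,0,0]],[0,[-1,0,0],[0,0,0]],[0,[0,0,0],[0,0,0]]]'
python3 - <<'E'
from h import *
st()
p,d=grab_frame("top");cv2.imwrite("pics/top20c.png",cv2.resize(p[110:210,200:340],None,fx=5,fy=5,interpolation=cv2.INTER_CUBIC))
p,d=grab_frame("scene");cv2.imwrite("pics/scene20c.png",cv2.resize(p[80:180,220:320],None,fx=6,fy=6,interpolation=cv2.INTER_CUBIC))
E
```

```text
time: 25.12
tool_pos: [0.4285, -0.0819, 0.1654]
tcp_rot: [-0.05, 0.999, -0.0, -0.0]
wrist_force: [-0.2, 0.3, -1.6]
grip_width: 0.223
t 25.12 p [428.5 -81.9 165.4] yaz 95.7 z [-0. -0. -1.] F [-0.25  0.34 -1.55] g 0.223 j [ 0.23  0.57 -0.19  2.01  0.18  0.58  1.59]
```

View pics/scene20c.png

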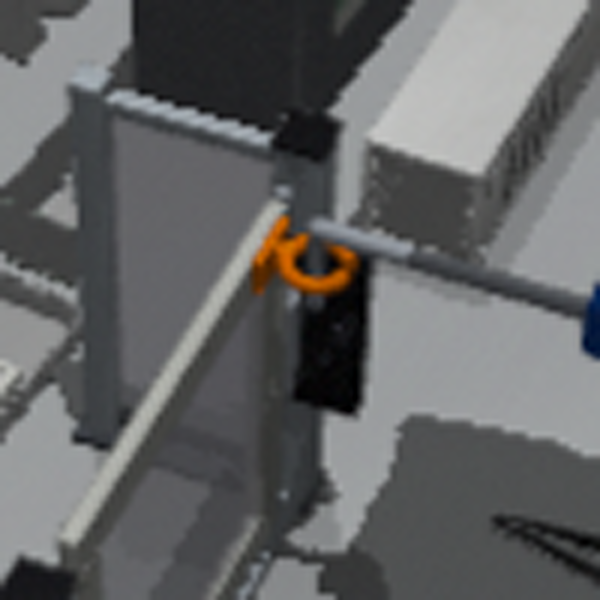

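View pics/top20c.png

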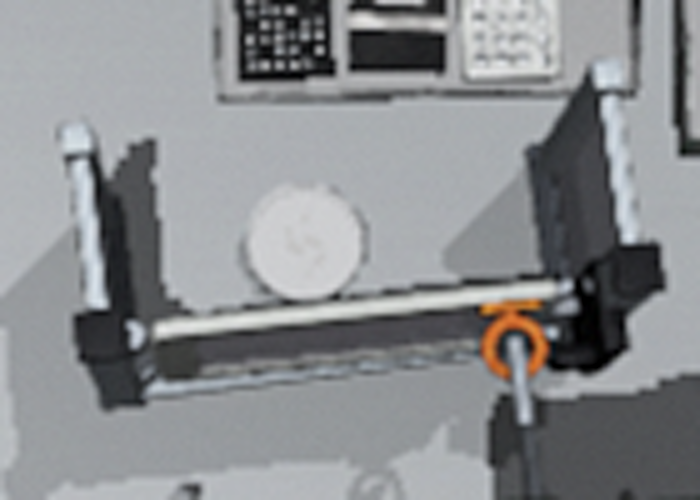

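The gate holds with no load on the pole, and the pin is free near the ring's centre. I'll lift it out.

```bash
python3 -m creep '[[0,[0,0,-5],[0,0,0]],[0,[0,0,-5],[0,0,0]],[0,[0,0,0],[0,0,0]]]'; python3 -m creep '[[0,[0,0,-8],[0,0,0]],[0,[0,0,-10],[0,0,0]],[0,[0,0,-15],[0,0,0]],[0,[0,0,-15],[0,0,0]],[0,[0,0,-15],[0,0,0]],[0,[0,0,0],[0,0,0]]]'
python3 - <<'E'
from h import *
st()
p,d=grab_frame("scene");cv2.imwrite("pics/scene21c.png",cv2.resize(p[60:180,190:320],None,fx=5,fy=5,interpolation=cv2.INTER_CUBIC))
plan([.4376,.2428,.235],-2.4)
E
```

```text
time: 25.6
tool_pos: [0.4286, -0.082, 0.1759]
tcp_rot: [-0.05, 0.999, -0.0, 0.0]
wrist_force: [0.5, 0.0, -1.7]
grip_width: 0.23
time: 26.35
tool_pos: [0.4288, -0.082, 0.2394]
tcp_rot: [-0.05, 0.999, -0.0, 0.001]
wrist_force: [0.0, -0.8, -2.2]
grip_width: 0.223
t 26.35 p [428.8 -82.  239.4] yaz 95.7 z [ 0.002 -0.    -1.   ] F [ 0.05 -0.81 -2.2 ] g 0.223 j [ 0.26  0.45 -0.22  1.88  0.13  0.82  1.63]
shift mm [-41.2 322.2   3.6]
turn [0.000e+00 1.000e-03 1.712e+00]
```

View pics/scene21c.png

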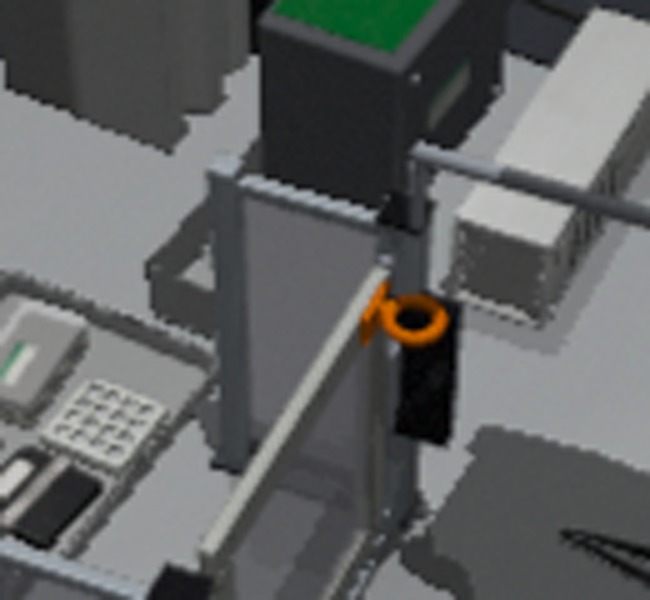

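Unhooked, and the gate stays shut. I'll carry the pole back over its rest.

```bash
python3 -m creep '[[0,[-4,35,0],[0,0,0]],[0,[-5,41,0],[0,0,0]],[0,[-5,41,0],[0,0,0]],[0,[-5,41,0],[0,0,0]],[0,[-5,41,0],[0,0,0]],[0,[-5,41,0],[0,0,0]],[0,[-6,41,0],[0,0,0]],[0,[-6,41,0],[0,0,0]],[0,[0,0,0],[0,0,0]]]'
python3 -m creep '[[0,[0,0,0],[0,0,0.171]],[0,[0,0,0],[0,0,0.171]],[0,[0,0,0],[0,0,0.171]],[0,[0,0,0],[0,0,0.171]],[0,[0,0,0],[0,0,0.171]],[0,[0,0,0],[0,0,0.171]],[0,[0,0,0],[0,0,0.171]],[0,[0,0,0],[0,0,0.171]],[0,[0,0,0],[0,0,0.171]],[0,[0,0,0],[0,0,0.171]]]'
python3 -m creep '[[0,[0,0,0],[0,0,0]],[0,[0,0,0],[0,0,0]]]'
python3 - <<'E'
from h import *
st();plan([.4376,.2428,.12],-2.5)
p,d=grab_frame("wrist");cv2.imwrite("pics/w22.png",p)
p,d=grab_frame("scene");cv2.imwrite("pics/scene22c.png",cv2.resize(p[160:360,170:330],None,fx=3,fy=3,interpolation=cv2.INTER_CUBIC))
E
```

```text
time: 27.52
tool_pos: [0.4365, 0.2453, 0.2374]
tcp_rot: [-0.052, 0.999, 0.0, -0.001]
wrist_force: [-0.1, -1.0, -2.2]
grip_width: 0.223
time: 28.78
tool_pos: [0.4373, 0.2417, 0.238]
tcp_rot: [0.723, 0.69, -0.001, 0.0]
wrist_force: [-0.3, 1.4, -1.6]
grip_width: 0.226
time: 29.02
tool_pos: [0.4373, 0.2422, 0.2382]
tcp_rot: [0.72, 0.694, -0.0, 0.0]
wrist_force: [-0.1, 0.3, -1.2]
grip_width: 0.223
t 29.02 p [437.3 242.2 238.2] yaz -2.1 z [-0. -0. -1.] F [-0.11  0.25 -1.25] g 0.223 j [-0.75  0.57  0.32  1.69 -0.21  0.92 -0.38]
shift mm [  0.6   0.3 118.2]
turn [-0.     0.     0.007]
```

View pics/w22.png

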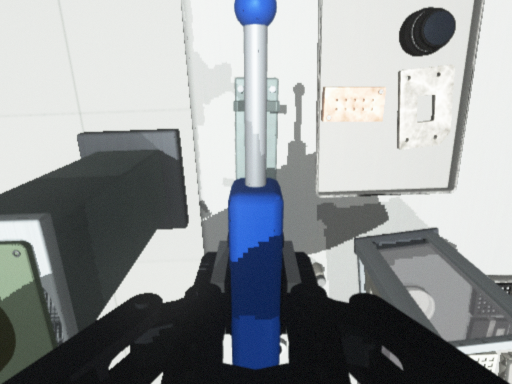

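View pics/scene22c.png

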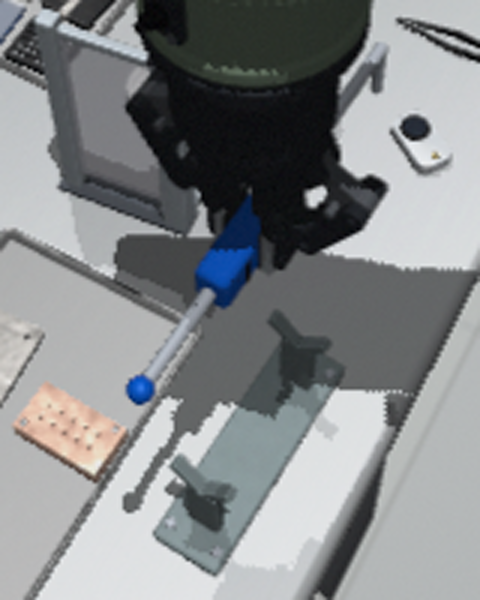

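```bash
python3 -m creep '[[0,[0.6,0.3,30],[0,0,0.007]],[0,[0,0,40],[0,0,0]],[0,[0,0,40],[0,0,0]],[0,[0,0,40],[0,0,0]],[0,[0,0,30],[0,0,0]],[0,[0,0,15],[0,0,0]],[0,[0,0,8],[0,0,0]],[0,[0,0,0],[0,0,0]],[0,[0,0,0],[0,0,0]]]'
python3 - <<'E'
from h import *
st();plan([.4376,.2428,.0185],-2.5)
p,d=grab_frame("wrist");cv2.imwrite("pics/w23.png",p)
p,d=grab_frame("scene");cv2.imwrite("pics/scene23c.png",cv2.resize(p[220:360,190:330],None,fx=4,fy=4,interpolation=cv2.INTER_CUBIC))
E
```

```text
time: 30.25
tool_pos: [0.438, 0.2434, 0.0362]
tcp_rot: [0.723, 0.69, 0.001, 0.0]
wrist_force: [0.3, -1.1, -1.1]
grip_width: 0.225
t 30.25 p [438.  243.4  36.2] yaz -2.7 z [ 0.001  0.001 -1.   ] F [ 0.32 -1.1  -1.12] g 0.225 j [-0.66  0.88  0.16  1.92 -0.34  0.37 -0.28]
shift mm [-0.6 -0.4 17.7]
turn [ 0.001 -0.001 -0.003]
```

View pics/w23.png

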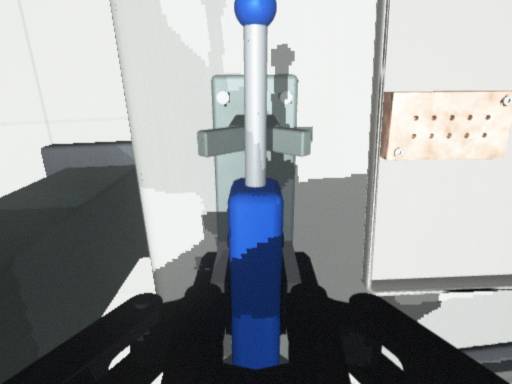

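View pics/scene23c.png

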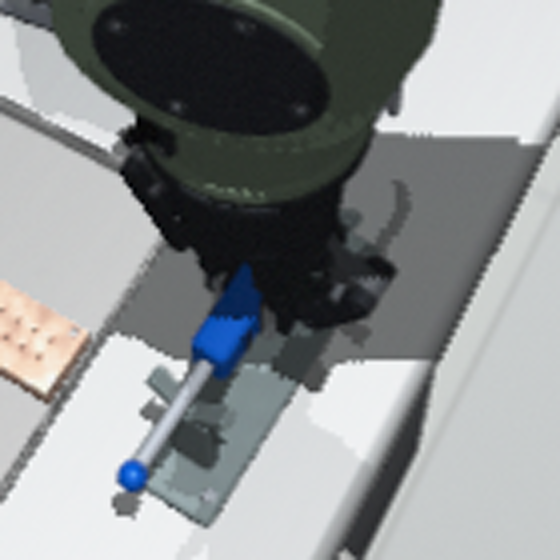

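The pole lines up with the cradles. The last 17 mm go down slowly.

```bash
python3 -m creep '[[0,[-0.5,-0.4,5],[0,0,0]],[0,[0,0,5],[0,0,0]],[0,[0,0,3],[0,0,0]],[0,[0,0,2],[0,0,0]],[0,[0,0,0],[0,0,0]]]';python3 -m creep '[[0,[0,0,1],[0,0,0]],[0,[0,0,1],[0,0,0]],[0,[0,0,0],[0,0,0]]]'; python3 -c "
from h import *
st()"
```

```text
time: 30.98
tool_pos: [0.4372, 0.2426, 0.0203]
tcp_rot: [0.724, 0.69, -0.0, 0.0]
wrist_force: [-0.1, 0.5, -0.9]
grip_width: 0.223
time: 31.35
tool_pos: [0.4376, 0.2427, 0.0185]
tcp_rot: [0.724, 0.69, 0.0, 0.0]
wrist_force: [2.7, 0.2, 2.4]
grip_width: 0.221
t 31.35 p [437.6 242.7  18.5] yaz -2.7 z [ 0.001  0.    -1.   ] F [2.65 0.16 2.37] g 0.221 j [-0.65  0.91  0.14  1.92 -0.35  0.33 -0.27]
```

```bash
python3 -m creep '[[0.3,[0,0,0],[0,0,0]],[0.35,[0,0,0],[0,0,0]],[0.5,[0,0,0],[0,0,0]],[0.8,[0,0,0],[0,0,0]],[1,[0,0,0],[0,0,0]],[1,[0,0,0],[0,0,0]],[1,[0,0,0],[0,0,0]],[1,[0,0,0],[0,0,0]]]'
python3 -c "
from h import *
st();p,d=grab_frame('wrist');cv2.imwrite('pics/w24.png',p)"
```

```text
time: 32.35
tool_pos: [0.4372, 0.2427, 0.0184]
tcp_rot: [0.724, 0.69, -0.0, 0.0]
wrist_force: [1.1, -1.0, -0.5]
grip_width: 0.999
t 32.35 p [437.2 242.7  18.4] yaz -2.7 z [-0. -0. -1.] F [ 1.11 -1.01 -0.54] g 0.999 j [-0.65  0.91  0.14  1.92 -0.35  0.33 -0.27]
```

View pics/w24.png

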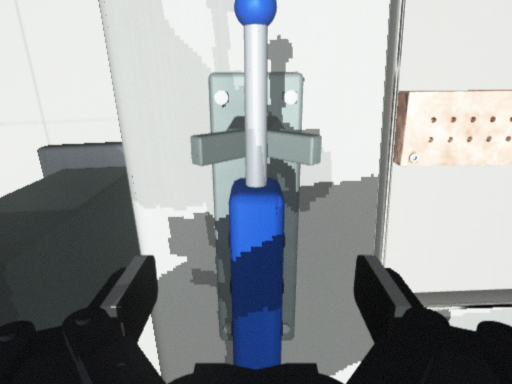

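Released, and the pole lies between the cradles as before. I'll lift away and check from all the cameras.

```bash
python3 -m creep '[[1,[0,0,-30],[0,0,0]],[1,[0,0,-40],[0,0,0]],[1,[0,0,-40],[0,0,0]],[1,[0,0,-40],[0,0,0]],[1,[0,0,-40],[0,0,0]],[1,[0,0,-40],[0,0,0]],[1,[40,0,0],[0,0,0]],[1,[40,0,0],[0,0,0]],[1,[40,0,0],[0,0,0]],[1,[0,0,0],[0,0,0]]]'
python3 -m creep '[[1,[40,0,0],[0,0,0]],[1,[40,0,0],[0,0,0]],[1,[40,-10,0],[0,0,0]],[1,[0,0,0],[0,0,0]]]'
python3 - <<'E'
from h import *
st()
for n in("scene","top"):
    p,d=grab_frame(n);cv2.imwrite(f"pics/{n}25.png",p);c=calibration(n)
    y0,y1,x0,x1=dict(top=(110,260,100,350),scene=(90,350,170,350))[n]
    f=3 if n=="top" else 2.2
    cv2.imwrite(f"pics/{n}25c.png",cv2.resize(p[y0:y1,x0:x1],None,fx=f,fy=f,interpolation=cv2.INTER_CUBIC))
    for k,m in masks(p).items():
        N,l,s_,ce=cv2.connectedComponentsWithStats(m)
        for i in range(1,N):
            if s_[i,4]>8: print(n,k,s_[i],ce[i].round(1))
E
```

```text
time: 33.65
tool_pos: [0.442, 0.365, 0.2476]
tcp_rot: [0.722, 0.691, -0.0, -0.0]
wrist_force: [-0.3, 0.0, -0.4]
grip_width: 1.001
time: 34.15
tool_pos: [0.4373, 0.4847, 0.2474]
tcp_rot: [0.723, 0.691, -0.001, -0.0]
wrist_force: [1.3, -0.9, 0.8]
grip_width: 1.001
t 34.15 p [437.3 484.7 247.4] yaz -2.5 z [-0.001 -0.    -1.   ] F [ 1.28 -0.88  0.84] g 1.001 j [-1.02  0.83  0.35  1.07 -0.27  1.29 -0.74]
scene blue [240 304  14  10  72] [246.1 308.2]
scene blue [221 338   6   7  31] [223.4 341.1]
scene orange [262 116  17  11  61] [269.4 120.9]
top blue [150 237  33   9 250] [166.7 241.4]
top orange [297 170  12  16  75] [302.4 176.9]
```

View pics/scene25c.png

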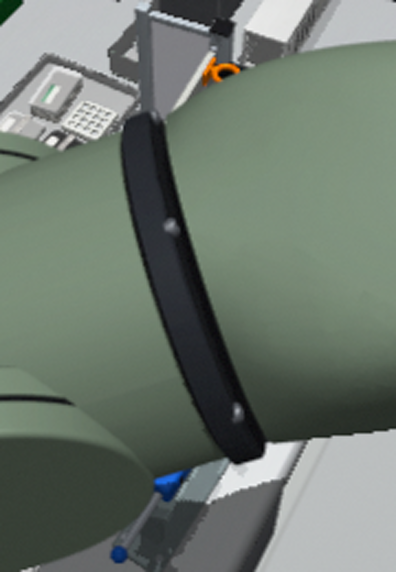

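View pics/top25c.png

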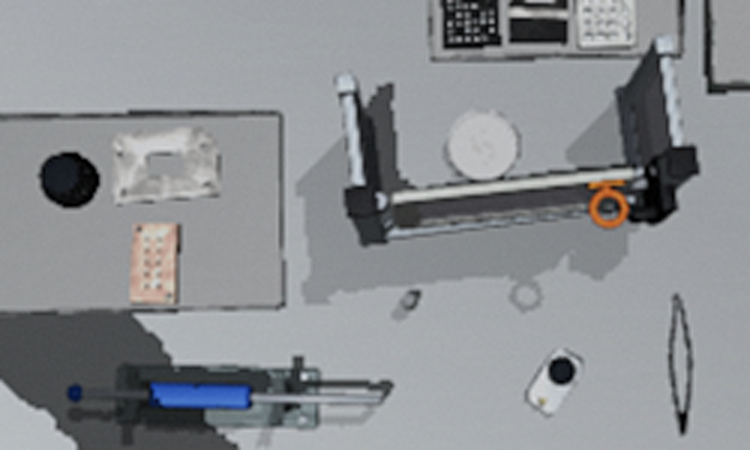

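The gate is shut: the ring is at (608,207) in the top crop, where it was after the click. The pole is back in place, with the handle at 150–250 and the tip at (390,387) as at the start. The dish, vial, loupe and tweezers haven't moved, and the arm is clear. I'll hand in.

```bash
python3 -c "
from cell import order
print(order.hand_in())"
```

```text
the job is handed in; nothing more can be done
None
```

The gate is shut and held by its spring catch, and the pole is back in its two cradles with the pin down. I handed in at about 34 s of the 69 s allowed.

- **Closing the gate:** I dropped the pin into the ring and drew the gate along its arc. The load rose to about 15 N, slightly over the stated 7 to 14 N but below the 20 N that bends the gate. It then fell to 5 N with a 2.3 mm jump, which I took as the click, and I stopped there. With the pole eased off (about 0 N) and then unhooked, the gate stayed shut.
- **First grasp failed:** The fingertips are really about 33 mm behind the reported TCP. The first time, the fingers shut on top of the handle, pressed it with about 30 N and rolled the pole about 45° in its cradles. I pushed the pin back upright with the closed fingers, and the second grasp, with the depth corrected, held without slipping.
- **Last checks:** In the final top view the gate and ring are where they were after the click. The pole lies within about 2 mm of where it started. The dish, vial, loupe and tweezers look unmoved, and the robot touches nothing. The arm hid most of the pole in the last scene view, so its final position and the pin's direction rest on the top view and the wrist view at release.

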